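Make up two belt pack kits from the stock

ROBOT

A 6-joint arm with a two-finger parallel gripper is mounted at the origin on a cart in front of the work surface, level with it; the furniture and walls round the work are solid. World frame = base frame: x ahead of the robot, y to its left, z up, the work surface at z = 0. Lengths are in m, angles in degrees, forces in N, time in s.
With the tool pointing down it reaches from about 0.35 to 0.875 m from the base axis. Payload 4.2 kg.
Tool frame: the origin (TCP) lies midway between the tips of the shut fingers; the grasp point (between the pads) lies 19 mm behind it (r.pinch_z is the distance from the TCP to the grasp point, in m); z points along the fingers, y is the line along which they close (so a half turn about z gives the same grasp; the last joint's range is limited). The gripper opens to 87 mm and grips with 3 to 60 N. Pads are 19 mm wide; open, the fingers measure 117 mm over their backs; the gripper's body (75 mm by 190 mm) begins 51 mm behind the grasp point.
Start: joints at [84.374, 22.042, 0.453, 0, -68.411, -14.817], TCP at [0.218, 0.586, 0.202] pointing down, gripper open.
Joint ranges: [-179.83, 179.83], [-69.29, 118.12], [-61.27, 80.66], [-181.25, 117.63], [-171.15, -9.14], [-177.46, 177.46]. Speed limits (degrees/s): [159.86, 159.86, 180, 180, 180, 180].

INTERFACE

Orientations are given as a 3x3 rotation matrix whose columns are the frame's x, y, z axes.
In Python, from station import r, imaging, models gives the robot as it stands. The module is installed in compiled form; this text tells all that it offers.
- The arm moves only by the tool apply_moves, never from a script. Its argument "moves" is a list of rows, each a list of 2 entries, a list of its own where there are three numbers: the shift along the tool's x, y, z in m, then the turn about the tool's z in degrees. A call has 1 to 5 rows; each row shifts and turns the commanded pose from where the row before left it, along the tool's axes as they then stand; what a row does not reach is not made up. A row lasts 1/12 s, in which the tool goes at most 41.7 mm and 7.16 degrees, less where a joint would pass 70% of its speed; a pose out of reach is approached as far as the arm can. A call is refused whole if a number of a shift passes 0.0417 or a number of a turn 7.16, either way. A call with a gripper value outside its range is refused whole. "hand" is the finger opening in m, from 0 to 0.087, set as the call begins (left out, the last holds). The fingers move at their own pace and stop on an object; the grip force is fixed at half the most. Time passes only in rows, so rows that do not move let the fingers close. It gives the time, the measured TCP pose, the force, the opening and the grip force at its end, in the units of the state.
- r.sense(): the state, without advancing time (a new reading comes with each control period).
- imaging.capture(name): name is "scene" or "top" or "wrist"; returns a dict with "frame" (384x512x3 uint8, blue, green, red), "intrinsics" (3x3 intrinsics, pixels), "eye" and "orientation" of the camera in the world. Camera axes: x right, y down, z forward; pixel columns grow to the right and rows downward; lengths in m; the calibration is good to about 2 mm. A picture is of the moment at which its call begins. There is no depth.
- r.finish_job(): hands the job in; it is judged then, once.
Trained networks look in a picture, given as the dict that the camera call returned (one of the last four; its "shot" number tells which), for a name from the list of things; names that differ only in an ending like _2 or _b are one class to them, and where a whole thing is asked for, a point or a joint stands for the part that bears it (a point fixed in the world has none). Each returns a list of dicts, best first, with "confidence" (0 to 1); they miss things now and then, are a little off and sometimes report something else, mostly with a low value. They report only what shows in the picture. A call takes as long as a camera call.
- models.cut_out(picture, target): "region" (384x512 bool, what is visible of it) and "extent" ([left, top, width, height] as shares, 0 to 1, of the picture: columns of its width, rows of its height, round what is visible of it).
- models.place_of(picture, target): "at" ([column, row] as shares, 0 to 1, of the picture: columns of its width, rows of its height: a listed point, or the origin of a listed thing).
The state is a dict: "time_s": time; "joints": joint angles; "joint_velocities": joint speeds; "effort": joint torques, N m; "tcp_pos": TCP position; "ee_rot": TCP orientation; "wrist_force": force on the tool from outside, world axes, zero at the start; "moment": the same for the moment, N m; "gripper_width": opening from 0.0 (shut) to 1.0 (fully open); "gripper_force": force on a finger pad.
Only numpy, scipy, OpenCV 4.12 (cv2) and the standard library are available. Lean on these libraries where they do the work, as an engineer would, in place of code of your own. Each camera call takes 0.05 s, during which the arm holds its last target. There are 200 camera calls.

TASK

Make up the two kits in the two foam-lined trays from the stock laid out on the grey board. The tray with the small second pocket gets the plain belt pack (no wire clip) in its long pocket and the grey charger in the small one; the tray with the two large pockets gets the belt pack with the white wire clip in the notched pocket and the white carton with the dark top in the other, and then, once the carton is in place, the little ear-tip jar upright on the middle of the carton. Everything lies flat and square on the floor of its pocket, the aerials at the end with the notch, and the pump bottle and the tape roll stay where they are.

Things in the scene. Friction and masses are not known exactly. Their poses are not given: they have to be found in the camera images.
- clip_pack: Black belt pack. Solid body 104 x 60 x 20 mm, thin aerial stub of 56 mm (no collider) at the +x end. Origin: underside, 28 mm from the body's middle towards the aerial (body x -80 to +24, y -30 to +30 mm). x towards the aerial, z up. 0.12-0.22 kg. Grip across the 60 mm, fingertips at least 7 mm above its underside (it goes in a 5 mm deep pocket). Has a white wire belt clip on top (28 mm high).
- plain_pack: Black belt pack. Solid body 104 x 60 x 20 mm, thin aerial stub of 56 mm (no collider) at the +x end. Origin: underside, 28 mm from the body's middle towards the aerial (body x -80 to +24, y -30 to +30 mm). x towards the aerial, z up. 0.12-0.22 kg. Grip across the 60 mm, fingertips at least 7 mm above its underside (it goes in a 5 mm deep pocket). No wire clip (21 mm high).
- charger: Grey charger block with a dark top panel, 44 x 30 x 20 mm. Origin: centre of the underside; x along the 44 mm, z up. 0.04 to 0.07 kg. Grip across the 30 mm; keep the fingertips 7 mm or more above its underside.
- carton: Closed carton, white sides and dark top, 66 x 98 mm, 34 mm high to its solid flat top. Origin: centre of the underside; x across the 66 mm, y along the 98 mm, z up. At the start its y axis points roughly along world x. 0.08 to 0.16 kg. Squeeze it across the 66 mm.
- jar: Stands, like the rest of the stock, on a fixed grey board 6 mm thick. Small round clear screw jar with a flat teal lid, 22 mm high; base 30 mm across, lid (upper 8 mm) 33 mm across. Origin: centre of the underside, z up. 0.02 to 0.04 kg.
- charger_tray: Fixed aluminium tray, dark foam insert, white pocket floors. Origin: centre of underside, z up. Pocket floors z = 5, foam top 10, rim 12 mm; pockets 8 mm larger all round than their things. 162 mm along y, 144 along x. Pack pocket 120 x 76, middle (0, +33), aerial notch at +x end (seated pack: origin at 28, 33, 5). Charger pocket 60 (x) x 46, middle (0, -48).
- carton_tray: Fixed aluminium tray, dark foam insert, white pocket floors. Origin: centre of underside, z up. Pocket floors z = 5, foam top 10, rim 12 mm; pockets 8 mm larger all round than their things. 198 mm along y, 144 along x. Pack pocket 120 x 76, middle (0, +51), aerial notch at +x end (seated pack: origin at 28, 51, 5). Carton pocket 114 (x) x 82, middle (0, -48); the carton's 98 mm lie along x.
- bottle: Bystander: loose white pump bottle, 73 x 67 mm, 148 mm high. Origin: centre of the underside.
- tape: Bystander: loose grey tape roll lying flat, 57 mm across, 19 mm high. Origin: centre of the underside.

How it is judged (in metres and radians):
On the way, in this order (a step that is already met when the one before it is completed fails the run):
1. the carton lies in its pocket, let go, with no jar on it yet (x of carton in the frame of carton_tray between -0.012 and 0.012 m and y of carton in the frame of carton_tray between -0.06 and -0.036 m and z of carton in the frame of carton_tray between 0.002 and 0.008 m and angle between carton's own z axis and vertical below 0.06 rad and angle between the y axis of carton and the x axis of carton_tray, either way round below 0.25 rad and linear speed of carton below 0.02 m/s and contact force between the fingers and carton below 0.05 N and horizontal distance between jar and carton above 0.06 m), for 0.2 s.
2. then the jar stands on the middle of the carton, let go (horizontal distance between jar and carton below 0.012 m and z of jar in the frame of carton between 0.031 and 0.039 m and angle between jar's own z axis and vertical below 0.06 rad and linear speed of jar below 0.02 m/s and contact force between the fingers and jar below 0.05 N), for 0.2 s.
At the end, for the whole second after the job is handed in: Plain pack and charger in the small-pocket tray, clip pack and carton in the other: each within 12 mm of its place, on the pocket floor, flat within 0.06 rad, aligned within 0.25 rad, aerials at the notch; jar upright on the carton within 12 mm of its middle; all released and at rest (all of step 2 and x of clip_pack in the frame of carton_tray between 0.016 and 0.04 m and y of clip_pack in the frame of carton_tray between 0.039 and 0.063 m and z of clip_pack in the frame of carton_tray between 0.002 and 0.008 m and angle between each of clip_pack, plain_pack, charger, carton's own z axis and vertical below 0.06 rad and angle between the x axis of clip_pack and the x axis of carton_tray, either way round below 0.25 rad and linear speed of each of clip_pack, plain_pack, charger, carton below 0.02 m/s and contact force between the fingers and clip_pack below 0.05 N and x of plain_pack in the frame of charger_tray between 0.016 and 0.04 m and y of plain_pack in the frame of charger_tray between 0.021 and 0.045 m and z of plain_pack in the frame of charger_tray between 0.002 and 0.008 m and angle between the x axis of each of plain_pack, charger and the x axis of charger_tray, either way round below 0.25 rad and contact force between the fingers and plain_pack below 0.05 N and x of charger in the frame of charger_tray between -0.012 and 0.012 m and y of charger in the frame of charger_tray between -0.06 and -0.036 m and z of charger in the frame of charger_tray between 0.002 and 0.008 m and contact force between the fingers and charger below 0.05 N and x of carton in the frame of carton_tray between -0.012 and 0.012 m and y of carton in the frame of carton_tray between -0.06 and -0.036 m and z of carton in the frame of carton_tray between 0.002 and 0.008 m and angle between the y axis of carton and the x axis of carton_tray, either way round below 0.25 rad and contact force between the fingers and carton below 0.05 N); the robot touches nothing.
It fails at once if the pump bottle was moved by more than 25 mm (distance of bottle from where it was at the start of the episode above 0.025 m).
It fails at once if the tape roll was moved by more than 25 mm (distance of tape from where it was at the start of the episode above 0.025 m).
It also fails if it takes over 115 s, if anything falls off the work surface, if the arm or the gripper's body presses on something with over 40 N, if the wrist force passes 120 N, or if a joint passes its speed limit or range.

## Working session

There is one attempt and no reset: what is moved stays moved. The work goes in short steps, Python scripts to look and compute and a tool call to move; the robot and the scene stay as the last step left them, time stands still between calls to the robot, and variables do not carry over. Pictures are saved under pics/ and viewed, at most 14 in all, crops included, and the job is handed in when it is done.

Besides the shell and the picture viewer there is one more tool, called after "Call:" by a JSON object that holds its "op" and its "data". apply_moves: Moves the arm, as the interface text tells. Its arguments: {"type":"object","properties":{"moves":{"type":"array"},"hand":{"type":"number"}},"required":["moves"]}

```bash
mkdir -p pics; cat > h.py <<'E'
import numpy as np, cv2
from station import r, imaging, models
def ray(p,uv):
    K=np.array(p['intrinsics']);R=np.array(p['orientation']);d=R@np.linalg.inv(K)@np.array([uv[0],uv[1],1.])
    return np.array(p['eye']),d
def at_z(p,uv,z):
    e,d=ray(p,uv);return e+d*(z-e[2])/d[2]
def proj(p,X):
    K=np.array(p['intrinsics']);R=np.array(p['orientation']);c=K@(R.T@(np.array(X)-np.array(p['eye'])));return c[:2]/c[2]
def tri(obs):
    A=np.zeros((3,3));b=np.zeros(3);L=[]
    for p,uv in obs:
        e,d=ray(p,uv);d=d/np.linalg.norm(d);M=np.eye(3)-np.outer(d,d);A+=M;b+=M@e;L.append((e,M))
    X=np.linalg.solve(A,b);return X,[float(np.linalg.norm(M@(X-e))) for e,M in L]
E
python3 - <<'E'
from h import *
S=r.sense();print(S['time_s'],S['tcp_pos'],np.round(S['ee_rot'],3).tolist(),r.pinch_z)
P={n:imaging.capture(n) for n in('scene','top','wrist')}
for n,p in P.items():
    cv2.imwrite(f'pics/{n}0.png',p['frame']); print(n,p['eye'],np.round(p['orientation'],3).tolist(),np.round(p['intrinsics'],1).tolist())
names='clip_pack plain_pack charger carton jar charger_tray carton_tray bottle tape'.split()
for t in names:
    o=[]
    for n in P:
        q=models.place_of(P[n],t)[:2]
        print(t,n,[(np.round(np.array(x['at'])*[512,384],1).tolist(),round(x['confidence'],2)) for x in q])
        if q and q[0]['confidence']>.4:o.append((P[n],np.array(q[0]['at'])*[512,384]))
    if len(o)>1:
        X,e=tri(o);print('   tri',np.round(X,4),np.round(e,4))
E
```

```text
0.0 [0.21808794 0.58503564 0.20078188] [[0.937, -0.349, -0.001], [-0.349, -0.937, -0.002], [0.0, 0.002, -1.0]] 0.0187
scene [-0.10278092 -0.25684195  0.83879026] [[0.442, -0.662, 0.605], [-0.897, -0.314, 0.312], [-0.016, -0.681, -0.732]] [[365.7, 0.0, 262.4], [0.0, 365.7, 191.5], [0.0, 0.0, 1.0]]
top [0.41592052 0.09016315 1.20771124] [[-0.019, -0.994, 0.105], [-1.0, 0.017, -0.015], [0.013, -0.106, -0.994]] [[401.4, 0.0, 251.3], [0.0, 401.4, 184.4], [0.0, 0.0, 1.0]]
wrist [0.28472695 0.56102192 0.38326717] [[-0.349, -0.905, -0.242], [-0.937, 0.338, 0.089], [0.0, 0.258, -0.966]] [[332.9, 0.0, 255.8], [0.0, 332.9, 195.9], [0.0, 0.0, 1.0]]
clip_pack scene [([323.7, 250.4], 0.63)]
clip_pack top [([327.1, 207.3], 0.57)]
clip_pack wrist []
   tri [ 4.685e-01 -1.506e-01  4.000e-04] [0.0046 0.0046]
plain_pack scene [([380.6, 276.2], 0.57)]
plain_pack top [([380.8, 210.6], 0.89)]
plain_pack wrist []
   tri [ 0.4552 -0.3095  0.0046] [0.006 0.006]
charger scene [([196.6, 219.6], 0.63), ([229.9, 229.8], 0.33)]
charger top [([200.7, 229.7], 0.59)]
charger wrist []
   tri [ 0.4102  0.2271 -0.0051]
[... 202 characters left out ...]
r top [([240.3, 232.2], 0.66)]
jar wrist []
   tri [0.4014 0.1076 0.0293] [0. 0.]
charger_tray scene [([180.0, 181.7], 0.7)]
charger_tray top [([154.3, 195.3], 0.64)]
charger_tray wrist []
   tri [ 0.5175  0.3644 -0.0045] [0.0017 0.0017]
carton_tray scene [([249.5, 185.4], 0.63)]
carton_tray top [([230.9, 175.6], 0.55), ([151.8, 197.5], 0.41)]
carton_tray wrist []
   tri [0.5675 0.1323 0.0349] [0.0002 0.0002]
bottle scene [([219.9, 152.1], 0.78)]
bottle top [([169.7, 137.8], 0.71)]
bottle wrist []
   tri [0.692  0.3172 0.0024] [0.0018 0.0018]
tape scene [([191.1, 144.0], 0.51), ([281.6, 237.9], 0.48)]
tape top [([135.4, 139.1], 0.58)]
tape wrist []
   tri [0.6855 0.425  0.0062] [0.004 0.004]
```

```bash
python3 - <<'E'
import cv2
for n,b in(('top',(90,90,430,290)),('scene',(120,100,440,340))):
    i=cv2.imread(f'pics/{n}0.png');x0,y0,x1,y1=b;c=i[y0:y1,x0:x1];s=min(800/(x1-x0),600/(y1-y0));print(n,s)
    cv2.imwrite(f'pics/{n}0c.png',cv2.resize(c,None,fx=s,fy=s,interpolation=2))
E
```

```text
top 2.3529411764705883
scene 2.5
```

View pics/top0c.png

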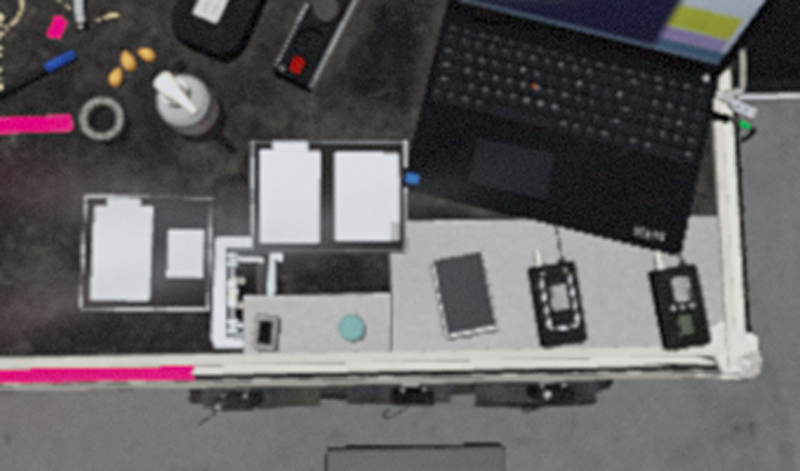

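View pics/scene0c.png

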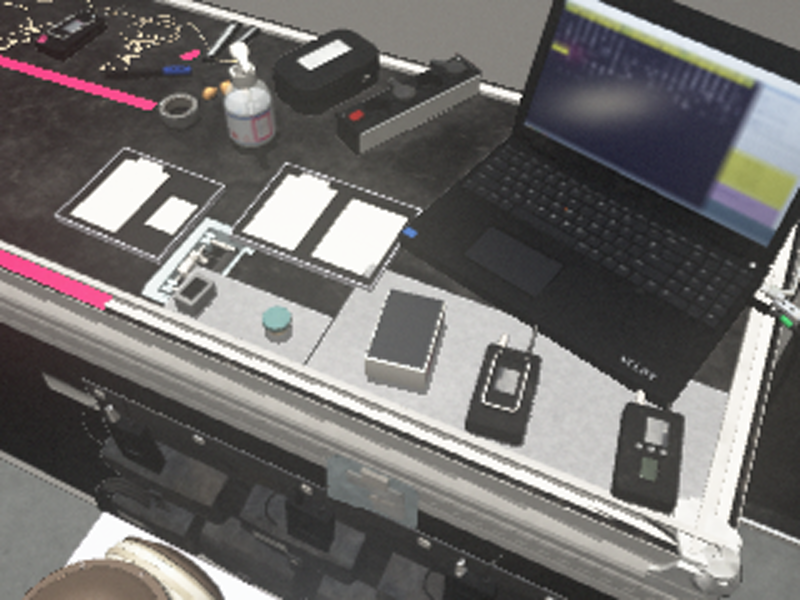

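The top view shows charger tray left (crop ~146,252), carton tray (~328,195), both notches up (+x). Along the board are the charger (265,330), jar (351,326), carton (464,295), clip pack (557,302) and plain pack (680,303), with aerials already pointing +x. The scene view agrees, and the laptop lies just ahead of the packs. First I square the tool and move over the area.

Call:
{"op": "apply_moves", "data": {"moves": [[[0,0,-0.01],-6.8],[[0,0,-0.01],-6.8],[[0,0,-0.01],-6.8]], "hand": 0.087}}

```text
time_s: 1.75
tcp_pos: [0.2183, 0.5855, 0.232]
ee_rot: [[1.0, 0.005, -0.0], [0.005, -1.0, -0.001], [-0.0, 0.001, -1.0]]
wrist_force: [-0.4, -0.0, 0.3]
gripper_width: 0.999
gripper_force: 0.0
```

Call:
{"op": "apply_moves", "data": {"moves": [[[0.025,0.03,-0.004],0],[[0.025,0.03,-0.004],0],[[0.025,0.03,-0.004],0],[[0.025,0.03,-0.004],0],[[0.025,0.03,-0.004],0]]}}

```text
time_s: 2.17
tcp_pos: [0.3439, 0.434, 0.2523]
ee_rot: [[1.0, -0.0, 0.0], [-0.0, -1.0, 0.0], [0.0, -0.0, -1.0]]
wrist_force: [0.6, 0.7, 0.0]
gripper_width: 1.0
gripper_force: 0.0
```

Call:
{"op": "apply_moves", "data": {"moves": [[[0.022,0.03,-0.004],0],[[0.022,0.03,-0.004],0],[[0.022,0.03,-0.004],0],[[0.022,0.03,-0.004],0],[[0,0,0],0]]}}

```text
time_s: 2.58
tcp_pos: [0.4338, 0.3113, 0.2692]
ee_rot: [[1.0, -0.007, 0.002], [-0.007, -1.0, 0.0], [0.002, -0.0, -1.0]]
wrist_force: [0.6, 1.2, 0.8]
gripper_width: 1.001
gripper_force: 0.0
```

```bash
cat > survey.py <<'E'
import sys,pickle
from h import *
tag=sys.argv[1];names=sys.argv[2].split(',')
p=imaging.capture('wrist');cv2.imwrite(f'pics/w{tag}.png',p['frame'])
out={'p':p,'place':{},'mask':{}}
for t in names:
    q=models.place_of(p,t);m=models.cut_out(p,t)
    if q: out['place'][t]=(np.array(q[0]['at'])*[512,384],q[0]['confidence'])
    if m: out['mask'][t]=(m[0]['region'],m[0]['confidence'])
    print(t,[(np.round(np.array(x['at'])*[512,384],1).tolist(),round(x['confidence'],2)) for x in q[:2]],[(np.round(np.array(x['extent'])*[512,384,512,384]).astype(int).tolist(),round(x['confidence'],2)) for x in m[:2]],
     np.round(at_z(p,np.array(q[0]['at'])*[512,384],.005),3) if q else '')
pickle.dump(out,open(f's{tag}.pkl','wb'))
E
python3 survey.py A charger_tray,carton_tray,charger,jar,bottle,tape
```

```text
charger_tray [([209.4, 102.7], 0.94)] [([142, 41, 133, 120], 0.64)] [0.511 0.372 0.005]
carton_tray [([393.9, 47.2], 0.73)] [([313, 1, 174, 105], 0.73)] [0.576 0.14  0.005]
charger [([325.9, 181.1], 0.87)] [([313, 165, 27, 35], 0.61)] [0.407 0.216 0.005]
jar [([406.1, 177.2], 0.67)] [([392, 165, 29, 27], 0.91)] [0.412 0.107 0.005]
bottle [] [] 
tape [] []
```

Call:
{"op": "apply_moves", "data": {"moves": [[[0,0.04,0],0],[[0,0.04,0],0],[[0,0.04,0],0],[[0,0.04,0],0],[[0,0.03,0],0]]}}

```text
time_s: 3.65
tcp_pos: [0.4302, 0.1231, 0.2681]
ee_rot: [[1.0, -0.001, 0.0], [-0.001, -1.0, -0.0], [0.0, 0.0, -1.0]]
wrist_force: [0.4, -0.0, -0.5]
gripper_width: 0.996
gripper_force: 0.0
```

Call:
{"op": "apply_moves", "data": {"moves": [[[0,0.04,0],0],[[0,0.03,0],0],[[0,0,0],0],[[0,0,0],0]]}}

```text
time_s: 3.98
tcp_pos: [0.4308, 0.0543, 0.2682]
ee_rot: [[1.0, -0.004, 0.001], [-0.004, -1.0, 0.0], [0.001, -0.0, -1.0]]
wrist_force: [0.2, -0.5, -0.3]
gripper_width: 1.0
gripper_force: 0.0
```

```bash
python3 survey.py B charger_tray,carton_tray,charger,jar,carton,clip_pack,plain_pack
```

```text
charger_tray [([12.8, 103.0], 0.76)] [([0, 39, 80, 119], 0.98)] [0.508 0.369 0.005]
carton_tray [([188.3, 45.0], 0.93)] [([103, 1, 168, 102], 0.9)] [0.577 0.138 0.005]
charger [([138.7, 179.3], 0.9)] [([122, 162, 24, 39], 0.77)] [0.407 0.215 0.005]
jar [([211.3, 172.7], 0.89)] [([199, 163, 26, 28], 0.91)] [0.416 0.116 0.005]
carton [([320.1, 146.5], 0.78)] [] [ 0.451 -0.031  0.005]
clip_pack [] [([383, 80, 54, 119], 0.86)] 
plain_pack [] [([496, 123, 14, 76], 0.73), ([385, 85, 52, 114], 0.41)]
```

Call:
{"op": "apply_moves", "data": {"moves": [[[-0.01,0.04,0],0],[[-0.01,0.04,0],0],[[0,0.04,0],0],[[0,0.04,0],0],[[0,0,0],0]]}}

```text
time_s: 5.15
tcp_pos: [0.4098, -0.1096, 0.268]
ee_rot: [[1.0, -0.009, -0.0], [-0.009, -1.0, -0.001], [-0.0, 0.001, -1.0]]
wrist_force: [0.7, 0.3, 0.6]
gripper_width: 1.001
gripper_force: 0.0
```

Call:
{"op": "apply_moves", "data": {"moves": [[[0,0.04,0],0],[[0,0.02,0],0],[[0,0,0],0],[[0,0,0],0]]}}

```text
time_s: 5.48
tcp_pos: [0.4106, -0.1651, 0.2676]
ee_rot: [[1.0, -0.003, -0.001], [-0.003, -1.0, 0.0], [-0.001, -0.0, -1.0]]
wrist_force: [-0.0, 0.6, 0.1]
gripper_width: 1.003
gripper_force: 0.0
```

```bash
python3 survey.py C jar,carton,clip_pack,plain_pack,carton_tray
```

```text
jar [([46.9, 159.9], 0.85)] [([29, 150, 31, 26], 0.77)] [0.414 0.117 0.005]
carton [([153.3, 128.2], 0.56)] [([108, 85, 78, 96], 0.77)] [ 0.455 -0.03   0.005]
clip_pack [([242.3, 120.9], 0.95)] [([215, 61, 55, 125], 0.94)] [ 0.464 -0.147  0.005]
plain_pack [([356.1, 126.0], 0.92)] [([333, 92, 54, 100], 0.86)] [ 0.457 -0.296  0.005]
carton_tray [([7.9, 25.8], 0.67)] [([0, 1, 94, 87], 0.6)] [0.578 0.137 0.005]
```

View pics/wA.png

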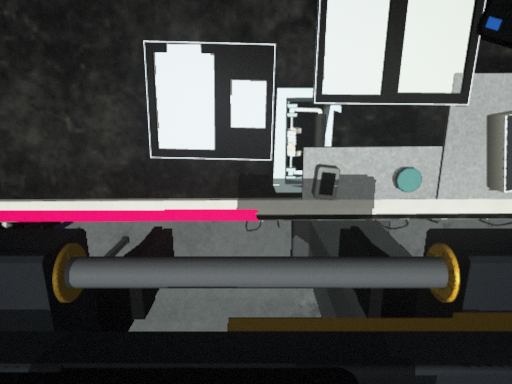

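View pics/wB.png

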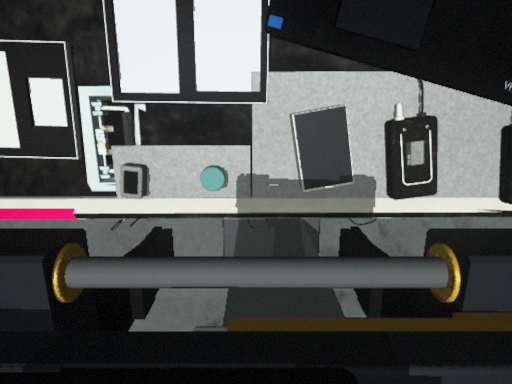

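View pics/wC.png

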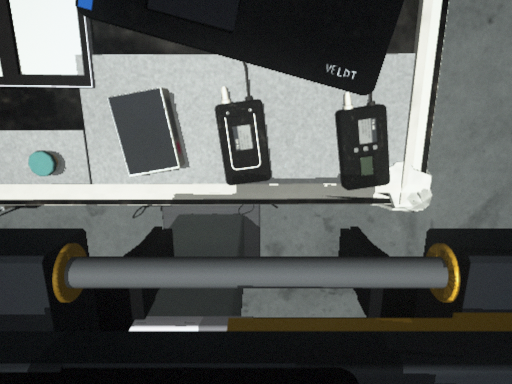

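A: charger tray rim spans (145–277, 42–160), notch up, with charger (327,181) and jar (408,180). B: carton tray (103–270, 0–102), carton dark top (322,147), clip pack (412,157). C: carton (147,130), clip pack (243,140), plain pack (362,146). Now fitting models to the outlines.

```bash
cat > fit.py <<'E'
from h import *
import pickle
from scipy.optimize import minimize
def poly(p,pts): 
    return np.array([proj(p,X) for X in pts])
def place(pts,v):
    c,s=np.cos(v[2]),np.sin(v[2]);P=np.array(pts,float);return np.c_[c*P[:,0]-s*P[:,1]+v[0],s*P[:,0]+c*P[:,1]+v[1],P[:,2]+v[3]]
def render(polys,S=4):
    m=np.zeros((384*S,512*S),np.uint8)
    for q in polys: cv2.fillPoly(m,[np.round((np.array(q)+.5)*S-.5).astype(np.int32)],1)
    return m>0
def fit(obs,shapes,v0,hull,S=4,dz=.01):
    # obs: (p,mask,region-of-interest slice or None)
    big=[(p,cv2.resize(m.astype(np.uint8),None,fx=S,fy=S,interpolation=0)>0) for p,m in obs]
    def cost(u):
        v=np.array(v0,float)+np.array(u)*[.01,.01,.1,dz];c=0
        for p,m in big:
            qs=[poly(p,place(s,v)) for s in shapes]
            if hull: qs=[cv2.convexHull(q.astype(np.float32))[:,0] for q in qs]
            a=render(qs,S);c+=1-(a&m).sum()/max((a|m).sum(),1)
        return c/len(big)
    best=min((minimize(cost,s,method='Nelder-Mead',options=dict(xatol=.01,fatol=1e-4,initial_simplex=np.array(s)+np.vstack([np.zeros(4),np.eye(4)*[1,1,1,1 if dz else .01]]))) for s in ([0,0,0,0],[-.5,-.5,-.5,-.3])),key=lambda o:o.fun)
    return np.array(v0)+best.x*[.01,.01,.1,dz],best.fun
def rect(cx,cy,w,h,z): return [(cx-w/2,cy-h/2,z),(cx+w/2,cy-h/2,z),(cx+w/2,cy+h/2,z),(cx-w/2,cy+h/2,z)]
def box(x0,x1,y0,y1,h): return [(x,y,z) for x in(x0,x1) for y in(y0,y1) for z in(0,h)]
def comp(mask,uv):
    n,l=cv2.connectedComponents(mask.astype(np.uint8));u,v=np.round(uv).astype(int);return l==l[v,u]
E
python3 - <<'E'
from fit import *
D={k:pickle.load(open(f's{k}.pkl','rb')) for k in'ABC'}
G={k:cv2.cvtColor(D[k]['p']['frame'],6) for k in D}
op=lambda m:cv2.morphologyEx(m.astype(np.uint8),cv2.MORPH_OPEN,np.ones((15,15)))>0
show=lambda n,o:print(n,'x,y,z mm',np.round(o[0][[0,1,3]]*1000,1),'yaw',round(np.degrees(o[0][2]),2),'cost',round(o[1],3))
# trays from bright pocket floors
b={k:G[k]>180 for k in'AB'}
wt=lambda k,*uvs:sum(comp(b[k],uv) for uv in uvs)>0
ct=[rect(0,33,120,76,0),rect(0,-48,60,46,0)];ct=[np.array(s)/1e3 for s in ct]
kt=[np.array(rect(0,51,120,76,0))/1e3,np.array(rect(0,-48,114,82,0))/1e3]
for dz in (.01,0):
  show('charger_tray floors',fit([(D['A']['p'],wt('A',(185,100),(248,105)))],ct,[.51,.37,0,.005],False,dz=0)); break
mA=wt('A',(355,50),(430,60));mB=wt('B',(147,60),(228,60));mA[:8]=0;mB[:8]=0
print(mA.sum(),mB.sum())
show('carton_tray carton pocket 2view',fit([(D['A']['p'],wt('A',(430,60))),(D['B']['p'],wt('B',(228,60)))],kt[1:],[.575,.138,0,.005],False))
P={k:D[k]['p'] for k in D}
tx=np.array(rect(0,0,66,98,0))/1e3
dk=lambda k,uv:op(comp(G[k]<95,uv)) 
show('carton top 2view',fit([(P['B'],dk('B',(322,147))),(P['C'],dk('C',(147,130)))],[tx],[.45,-.028,.15,.04],False))
mk=lambda k,t:D[k]['mask'][t][0]
show('carton box C',fit([(P['C'],mk('C','carton'))],[np.array(box(-33,33,-49,49,34))/1e3],[.45,-.028,.15,.006],True,dz=0))
pb=np.array(box(-80,24,-30,30,20))/1e3
show('clip BC',fit([(P['B'],op(mk('B','clip_pack'))),(P['C'],op(mk('C','clip_pack')))],[pb],[.463,-.147,.1,.006],True))
show('clip BC z6',fit([(P['B'],op(mk('B','clip_pack'))),(P['C'],op(mk('C','clip_pack')))],[pb],[.463,-.147,.1,.006],True,dz=0))
show('plain C z6',fit([(P['C'],op(mk('C','plain_pack')))],[pb],[.457,-.296,.1,.006],True,dz=0))
cb=np.array(box(-22,22,-15,15,20))/1e3
show('charger AB',fit([(P['A'],mk('A','charger')),(P['B'],mk('B','charger'))],[cb],[.407,.215,0,.006],True))
show('charger AB z6',fit([(P['A'],mk('A','charger')),(P['B'],mk('B','charger'))],[cb],[.407,.215,0,.006],True,dz=0))
def lid(k,t='jar'):
    hsv=cv2.cvtColor(P[k]['frame'],cv2.COLOR_BGR2HSV);m=comp((hsv[...,0]>75)&(hsv[...,0]<105)&(hsv[...,1]>70),D[k]['place']['jar'][0]);ys,xs=np.nonzero(m);print(k,m.sum());return np.array([xs.mean(),ys.mean()])
print('jar lid',tri([(P[k],lid(k)) for k in'ABC']))
E
```

```text
charger_tray floors x,y,z mm [511.1 370.2   5. ] yaw -1.85 cost 0.1
10474 10501
carton_tray carton pocket 2view x,y,z mm [579.9 138.    3.6] yaw -0.44 cost 0.038
carton top 2view x,y,z mm [450.3 -28.1  31.1] yaw 99.31 cost 0.122
carton box C x,y,z mm [451.9 -28.5   6. ] yaw -79.36 cost 0.033
clip BC x,y,z mm [ 465.4 -145.     1.3] yaw 7.5 cost 0.042
clip BC z6 x,y,z mm [ 466.  -144.7    6. ] yaw 6.36 cost 0.058
plain C z6 x,y,z mm [ 460.4 -297.6    6. ] yaw 7.58 cost 0.043
charger AB x,y,z mm [408.5 220.1   2.2] yaw -4.57 cost 0.082
charger AB z6 x,y,z mm [409.3 219.5   6. ] yaw -6.2 cost 0.098
A 469
B 453
C 503
jar lid (array([0.41278638, 0.11208632, 0.02396194]), [0.00017418655191978147, 0.0002841928400980023, 0.00020792156418898645])
```

Estimates agree within a few mm between views. Carton is at (0.451, −0.028) with its long axis +10°. Moving over it.

Call:
{"op": "apply_moves", "data": {"moves": [[[0.01,-0.034,0],0],[[0.01,-0.034,0],0],[[0.01,-0.034,0],0],[[0.01,-0.035,0],-5],[[0,0,0.03],-5]], "hand": 0.087}}

```text
time_s: 6.45
tcp_pos: [0.4567, -0.0229, 0.2428]
ee_rot: [[0.983, 0.183, 0.014], [0.183, -0.983, 0.002], [0.015, 0.001, -1.0]]
wrist_force: [1.0, -0.2, 0.5]
gripper_width: 0.998
gripper_force: 0.0
```

Call:
{"op": "apply_moves", "data": {"moves": [[[0,0,0.04],0],[[0,0,0.04],0],[[0,0,0.04],0],[[0,0,0.04],0],[[0,0,0],0]]}}

```text
time_s: 6.87
tcp_pos: [0.4446, -0.0287, 0.0714]
ee_rot: [[0.985, 0.171, -0.016], [0.171, -0.985, -0.003], [-0.016, 0.0, -1.0]]
wrist_force: [-0.4, -0.0, -0.5]
gripper_width: 1.001
gripper_force: 0.0
```

```bash
python3 - <<'E'
from h import *
S=r.sense();print(S['tcp_pos'],np.round(S['ee_rot'],3).tolist(),S['wrist_force'])
p=imaging.capture('wrist');cv2.imwrite('pics/g1.png',p['frame'])
E
```

```text
[ 0.44463352 -0.02870133  0.07137609] [[0.985, 0.171, -0.016], [0.171, -0.985, -0.003], [-0.016, 0.0, -1.0]] [-0.38141373 -0.01125568 -0.52859359]
```

View pics/g1.png

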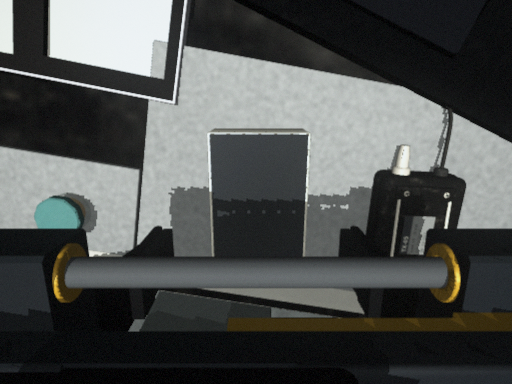

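The view shows the carton (columns 210–308) centred and square between the fingers (155–355). Descend and grip.

Call:
{"op": "apply_moves", "data": {"moves": [[[0.002,0,0.02],0],[[0.002,0,0.02],0],[[0,0,0.011],0],[[0,0,0],0],[[0,0,0],0]]}}

```text
time_s: 7.33
tcp_pos: [0.4567, -0.0265, 0.0288]
ee_rot: [[0.985, 0.174, 0.003], [0.174, -0.985, 0.0], [0.003, 0.0, -1.0]]
wrist_force: [0.3, 1.1, -0.1]
gripper_width: 0.997
gripper_force: 0.0
```

Call:
{"op": "apply_moves", "data": {"moves": [[[0,0,0],0],[[0,0,0],0],[[0,0,0],0],[[0,0,0],0],[[0,0,0],0]], "hand": 0.055}}

```text
time_s: 7.75
tcp_pos: [0.455, -0.0268, 0.0274]
ee_rot: [[0.985, 0.173, 0.001], [0.173, -0.985, 0.0], [0.001, -0.0, -1.0]]
wrist_force: [0.0, 0.0, -0.7]
gripper_width: 0.708
gripper_force: 0.0
```

Call:
{"op": "apply_moves", "data": {"moves": [[[0,0,0],0],[[0,0,-0.01],0],[[0,0,-0.02],0],[[0,0,-0.02],0],[[0,0,-0.02],0]]}}

```text
time_s: 8.17
tcp_pos: [0.4544, -0.027, 0.0975]
ee_rot: [[0.985, 0.173, -0.001], [0.173, -0.985, -0.0], [-0.001, 0.0, -1.0]]
wrist_force: [0.7, 0.3, 0.5]
gripper_width: 0.629
gripper_force: 0.0
```

```bash
python3 - <<'E'
from h import *
S=r.sense();print(S['tcp_pos'],S['gripper_width'],S['gripper_force'],S['wrist_force'])
p=imaging.capture('wrist');q=imaging.capture('scene')['frame'][180:300,220:380]
cv2.imwrite('pics/g2.png',np.hstack([p['frame'][:300],cv2.resize(q,(400,300))[:, :288]]))
E
```

```text
[ 0.45437595 -0.02697777  0.09746407] 0.6291710014734758 0.0 [0.66390756 0.25399914 0.45827366]
```

View pics/g2.png

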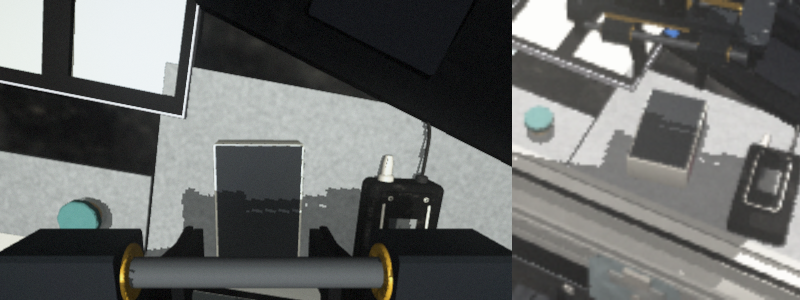

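Not gripped: the carton (214–302) still stands on the board and the fingers closed above it, so the open fingertips sit higher than the TCP. I'll measure that in the scene view.

```bash
python3 - <<'E'
from h import *
S=r.sense();T=np.array(S['tcp_pos']);R=np.array(S['ee_rot'])
q=imaging.capture('scene');f=q['frame'].copy();x0,y0=220,150
c=cv2.resize(f[y0:y0+90,x0:x0+120],None,fx=6,fy=6,interpolation=2)
for s in(1,-1):
  for k,z in enumerate((0,-.01,-.02)):
    X=T+R@np.array([0,s*.030,z]);u=proj(q,X);print(s,z,u);cv2.circle(c,tuple(int((a-b+.5)*6) for a,b in zip(u,(x0,y0))),3,[(0,0,255),(0,255,0),(255,0,0)][k],-1)
cv2.imwrite('pics/g3.png',c)
E
```

```text
1 0 [294.01313315 216.94699   ]
1 -0.01 [294.19059678 214.51409339]
1 -0.02 [294.37086933 212.04268866]
-1 0 [271.62575044 212.17186154]
-1 -0.01 [271.62740901 209.73295477]
-1 -0.02 [271.62909349 207.25594057]
```

View pics/g3.png

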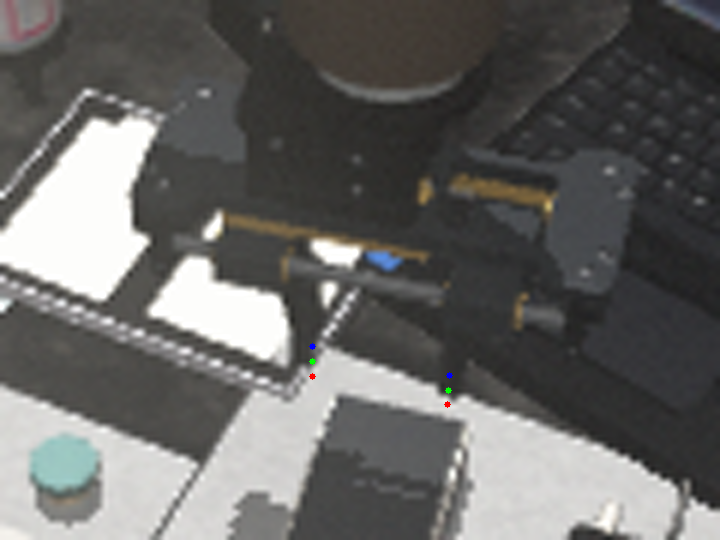

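Call:
{"op": "apply_moves", "data": {"moves": [[[0,0,0],0],[[0,0,0],0],[[0,0,0],0],[[-0.003,0,0],0],[[0,0,0],0]], "hand": 0.087}}

```text
time_s: 8.73
tcp_pos: [0.4508, -0.0276, 0.0961]
ee_rot: [[0.985, 0.173, -0.002], [0.173, -0.985, -0.0], [-0.002, 0.0, -1.0]]
wrist_force: [0.6, -0.7, 0.1]
gripper_width: 0.928
gripper_force: 0.0
```

Call:
{"op": "apply_moves", "data": {"moves": [[[0,0,0.025],0],[[0,0,0.025],0],[[0,0,0.02],0],[[0,0,0],0],[[0,0,0],0]]}}

```text
time_s: 9.15
tcp_pos: [0.4511, -0.0277, 0.0262]
ee_rot: [[0.985, 0.173, -0.003], [0.173, -0.985, -0.001], [-0.003, 0.001, -1.0]]
wrist_force: [-0.6, -0.2, 0.9]
gripper_width: 0.997
gripper_force: 0.0
```

Call:
{"op": "apply_moves", "data": {"moves": [[[0,0,0.005],0],[[0,0,0.005],0],[[0,0,0],0],[[0,0,0],0],[[0,0,0],0]]}}

```text
time_s: 9.57
tcp_pos: [0.4522, -0.0273, 0.0173]
ee_rot: [[0.985, 0.173, 0.001], [0.173, -0.985, 0.0], [0.001, -0.0, -1.0]]
wrist_force: [-0.3, 0.5, 0.7]
gripper_width: 0.998
gripper_force: 0.0
```

Call:
{"op": "apply_moves", "data": {"moves": [[[0,0,0],0],[[0,0,0],0],[[0,0,0],0],[[0,0,0],0],[[0,0,0],0]], "hand": 0.055}}

```text
time_s: 9.98
tcp_pos: [0.4519, -0.0274, 0.017]
ee_rot: [[0.985, 0.173, 0.0], [0.173, -0.985, -0.0], [0.0, 0.0, -1.0]]
wrist_force: [0.6, -1.3, 1.4]
gripper_width: 0.747
gripper_force: 30.0
```

Gripped at 65 mm with 30 N. Lift, square up, and go to the tray.

Call:
{"op": "apply_moves", "data": {"moves": [[[0,0,-0.01],0],[[0,0,-0.02],0],[[0,0,-0.025],5.2],[[0,0,-0.025],5.2],[[0,0,0],0]]}}

```text
time_s: 10.4
tcp_pos: [0.4552, -0.0268, 0.1012]
ee_rot: [[1.0, -0.009, 0.009], [-0.009, -1.0, 0.002], [0.009, -0.002, -1.0]]
wrist_force: [0.8, 0.6, -0.2]
gripper_width: 0.74
gripper_force: 30.0
```

Call:
{"op": "apply_moves", "data": {"moves": [[[0.032,-0.029,0],0],[[0.032,-0.029,0],0],[[0.032,-0.03,0],0],[[0.031,-0.03,0],0],[[0,0,0],0]]}}

```text
time_s: 10.82
tcp_pos: [0.5804, 0.0897, 0.0958]
ee_rot: [[1.0, -0.003, 0.005], [-0.003, -1.0, 0.001], [0.005, -0.001, -1.0]]
wrist_force: [0.5, -0.7, -0.5]
gripper_width: 0.746
gripper_force: 30.0
```

Call:
{"op": "apply_moves", "data": {"moves": [[[0,0,0],0],[[0,0,0],0],[[0,0,0],0]]}}

```text
time_s: 11.07
tcp_pos: [0.5734, 0.0843, 0.0962]
ee_rot: [[1.0, -0.008, -0.002], [-0.008, -1.0, -0.001], [-0.002, 0.001, -1.0]]
wrist_force: [0.0, -0.2, -1.5]
gripper_width: 0.746
gripper_force: 30.0
```

```bash
python3 - <<'E'
from fit import *
S=r.sense();print(S['tcp_pos'],np.round(S['ee_rot'],3).tolist(),S['gripper_width'],S['gripper_force'])
p=imaging.capture('wrist');q=imaging.capture('scene')
G=cv2.cvtColor(p['frame'],6)
X=[.579,.0,.005]
for n in('carton_tray','charger_tray'):
    o=models.place_of(p,n)[:1];print(n,[(np.round(np.array(x['at'])*[512,384],1),np.round(at_z(p,np.array(x['at'])*[512,384],.0),4),x['confidence']) for x in o])
cv2.imwrite('pics/g4.png',np.hstack([p['frame'][:300],cv2.resize(q['frame'][130:250,180:300],(288,288))[:288].repeat(1,0) if 0 else cv2.resize(q['frame'][130:250,180:295],(288,300))]))
import pickle;pickle.dump(p,open('sD.pkl','wb'))
E
```

```text
[0.57338873 0.08425623 0.09617869] [[1.0, -0.008, -0.002], [-0.008, -1.0, -0.001], [-0.002, 0.001, -1.0]] 0.7462757422445582 29.99963790178299
carton_tray [(array([192.8, 186.4]), array([0.5789, 0.1388, 0.    ]), 0.67)]
charger_tray []
```

View pics/g4.png

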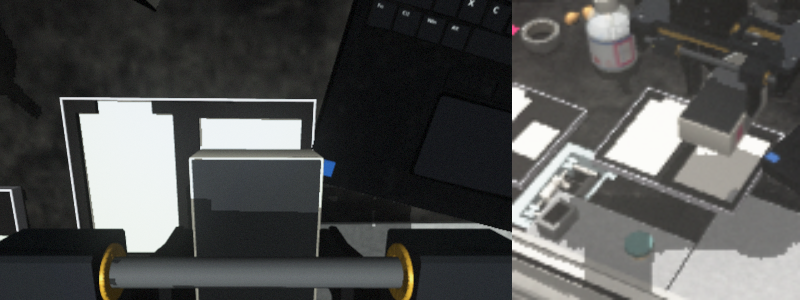

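Carton is held square (columns 192–322), with the pocket's white floor at (201–302, 119). Small correction, then down.

Call:
{"op": "apply_moves", "data": {"moves": [[[0.006,-0.006,0.01],0],[[0,0,0.02],0],[[0,0,0.02],0],[[0,0,0],0],[[0,0,0],0]]}}

```text
time_s: 11.68
tcp_pos: [0.5802, 0.0908, 0.0456]
ee_rot: [[1.0, -0.008, -0.003], [-0.008, -1.0, -0.001], [-0.003, 0.001, -1.0]]
wrist_force: [0.4, 0.7, -1.0]
gripper_width: 0.746
gripper_force: 30.0
```

Call:
{"op": "apply_moves", "data": {"moves": [[[0,0,0],0],[[0,0,0],0]]}}

```text
time_s: 11.85
tcp_pos: [0.582, 0.0915, 0.0481]
ee_rot: [[1.0, -0.007, 0.003], [-0.007, -1.0, 0.001], [0.003, -0.001, -1.0]]
wrist_force: [-0.7, 1.0, -0.7]
gripper_width: 0.748
gripper_force: 30.0
```

Call:
{"op": "apply_moves", "data": {"moves": [[[-0.001,0,0.01],0],[[0,0,0.01],0],[[0,0,0.008],0],[[0,0,0.002],0],[[0,0,0],0]]}}

```text
time_s: 12.27
tcp_pos: [0.5791, 0.0908, 0.0165]
ee_rot: [[1.0, -0.007, -0.002], [-0.007, -1.0, -0.001], [-0.002, 0.001, -1.0]]
wrist_force: [-2.6, 0.4, 3.1]
gripper_width: 0.746
gripper_force: 30.0
```

Call:
{"op": "apply_moves", "data": {"moves": [[[0,0,0],0],[[0,0,0.001],0],[[0,0,0],0]]}}

```text
time_s: 12.52
tcp_pos: [0.5792, 0.0908, 0.0164]
ee_rot: [[1.0, -0.008, -0.001], [-0.008, -1.0, -0.001], [-0.001, 0.001, -1.0]]
wrist_force: [-4.0, -0.1, 6.5]
gripper_width: 0.743
gripper_force: 30.0
```

Call:
{"op": "apply_moves", "data": {"moves": [[[0,0,0],0],[[0,0,0],0],[[0,0,0],0],[[0,0,0],0],[[0,0,0],0]], "hand": 0.085}}

```text
time_s: 12.93
tcp_pos: [0.5799, 0.0911, 0.0156]
ee_rot: [[1.0, -0.008, 0.0], [-0.008, -1.0, -0.0], [0.0, 0.0, -1.0]]
wrist_force: [-0.3, -0.3, -1.2]
gripper_width: 0.958
gripper_force: 0.0
```

Call:
{"op": "apply_moves", "data": {"moves": [[[0,0,-0.01],0],[[0,0,-0.03],0],[[0,0,-0.04],0],[[0,0,-0.04],0],[[0,0,0],0]]}}

```text
time_s: 13.35
tcp_pos: [0.5856, 0.0925, 0.1459]
ee_rot: [[1.0, -0.006, 0.018], [-0.006, -1.0, 0.004], [0.018, -0.004, -1.0]]
wrist_force: [0.9, 0.7, 1.4]
gripper_width: 0.977
gripper_force: 0.0
```

Call:
{"op": "apply_moves", "data": {"moves": [[[-0.03,0.04,0],-3.5],[[-0.03,0.04,0],-3.5],[[-0.03,0.035,0],0],[[-0.03,0.035,0],0],[[-0.01,0.035,0],0]]}}

```text
time_s: 13.77
tcp_pos: [0.4751, -0.0828, 0.1365]
ee_rot: [[0.993, 0.115, -0.001], [0.115, -0.993, 0.001], [-0.001, -0.001, -1.0]]
wrist_force: [0.6, -0.1, 0.1]
gripper_width: 0.978
gripper_force: 0.0
```

Call:
{"op": "apply_moves", "data": {"moves": [[[0,0.03,0],0],[[0,0.02,0.01],0],[[0,0,0.02],0],[[0,0,0],0],[[0,0,0],0]]}}

```text
time_s: 14.18
tcp_pos: [0.4838, -0.1316, 0.1056]
ee_rot: [[0.994, 0.114, -0.002], [0.114, -0.994, -0.0], [-0.002, -0.0, -1.0]]
wrist_force: [-0.2, -0.0, 0.5]
gripper_width: 0.981
gripper_force: 0.0
```

```bash
cat > look.py <<'E'
import sys
from fit import *
S=r.sense();R=np.array(S['ee_rot']);print(S['time_s'],'tcp',np.round(S['tcp_pos'],4),'yaw',round(np.degrees(np.arctan2(R[1,0],R[0,0])),2))
p=imaging.capture('wrist');cv2.imwrite(f'pics/{sys.argv[1]}.png',p['frame'])
cv2.imwrite(f'pics/{sys.argv[1]}s.png',imaging.capture('scene')['frame'])
for t in sys.argv[2].split(','):
    for x in models.place_of(p,t)[:1]: print(t,np.round(np.array(x['at'])*[512,384],1),round(x['confidence'],2),np.round(at_z(p,np.array(x['at'])*[512,384],.006),4))
E
python3 look.py g5 clip_pack,plain_pack,carton,carton_tray
```

```text
14.1833 tcp [ 0.4838 -0.1316  0.1056] yaw 6.53
clip_pack [267.9 215.5] 0.68 [ 0.4629 -0.1444  0.006 ]
plain_pack [433.3 238.8] 0.87 [ 0.4579 -0.2963  0.006 ]
```

View pics/g5.png

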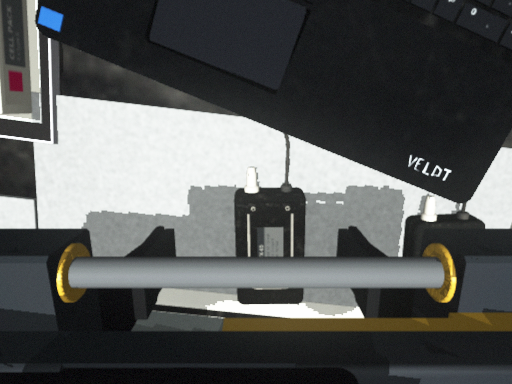

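Clip pack is between the fingers, square, centre about column 269. Correct and go down partway, then measure the tip height in the scene view.

Call:
{"op": "apply_moves", "data": {"moves": [[[-0.025,0.005,0],0],[[-0.024,0.006,0],0],[[0,0,0.03],0],[[0,0,0.03],0],[[0,0,0.01],0]], "hand": 0.08}}

```text
time_s: 14.9
tcp_pos: [0.4347, -0.1475, 0.0336]
ee_rot: [[0.994, 0.114, -0.004], [0.114, -0.994, 0.001], [-0.004, -0.001, -1.0]]
wrist_force: [-0.8, 0.8, -0.5]
gripper_width: 0.922
gripper_force: 0.0
```

Call:
{"op": "apply_moves", "data": {"moves": [[[0,0,0],0],[[0,0,0],0],[[0,0,0],0],[[0,0,0],0]]}}

```text
time_s: 15.23
tcp_pos: [0.4384, -0.1477, 0.0371]
ee_rot: [[0.993, 0.115, 0.003], [0.115, -0.993, -0.0], [0.003, 0.0, -1.0]]
wrist_force: [0.2, -0.7, 0.1]
gripper_width: 0.919
gripper_force: 0.0
```

```bash
python3 - <<'E'
from h import *
S=r.sense();T=np.array(S['tcp_pos']);R=np.array(S['ee_rot']);print(T,S['gripper_width'])
q=imaging.capture('scene');f=q['frame'];x0,y0=270,190
c=cv2.resize(f[y0:y0+90,x0:x0+120],None,fx=6,fy=6,interpolation=2)
c=cv2.convertScaleAbs(c,alpha=1.5,beta=25)
h=S['gripper_width']*.087/2
for s in(1,-1):
  for k,z in enumerate((0,-.01,-.02)):
    u=proj(q,T+R@np.array([0,s*h,z]));cv2.circle(c,tuple(int((a-b+.5)*6) for a,b in zip(u,(x0,y0))),3,[(0,0,255),(0,255,0),(255,0,0)][k],-1)
cv2.imwrite('pics/g6.png',c)
E
```

```text
[ 0.43836538 -0.14771692  0.03709538] 0.9188512443932508
```

View pics/g6.png

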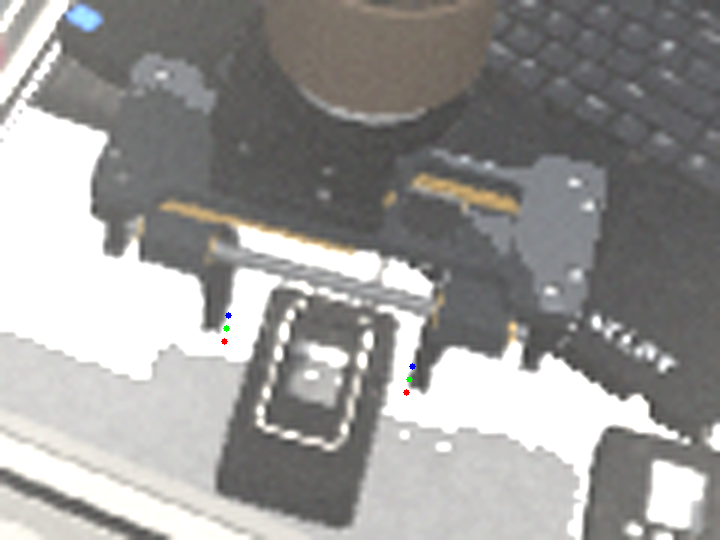

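Tips lie about 0–5 mm above the TCP. Descend to TCP z ≈ 0.014 and grip.

Call:
{"op": "apply_moves", "data": {"moves": [[[-0.001,0,0.01],0],[[0,0,0.01],0],[[0,0,0.002],0],[[0,0,0],0],[[0,0,0],0]]}}

```text
time_s: 15.7
tcp_pos: [0.4366, -0.148, 0.0144]
ee_rot: [[0.993, 0.114, 0.001], [0.114, -0.993, -0.0], [0.001, 0.0, -1.0]]
wrist_force: [0.2, 0.4, 0.7]
gripper_width: 0.919
gripper_force: 0.0
```

Call:
{"op": "apply_moves", "data": {"moves": [[[0,0,0],0],[[0,0,0],0],[[0,0,0],0],[[0,0,0],0],[[0,0,0],0]], "hand": 0.05}}

```text
time_s: 16.12
tcp_pos: [0.4362, -0.148, 0.014]
ee_rot: [[0.993, 0.114, 0.0], [0.114, -0.993, -0.0], [0.0, 0.0, -1.0]]
wrist_force: [-0.1, 0.0, 0.3]
gripper_width: 0.64
gripper_force: 0.0
```

Missed again, so the real tips are at least 8–12 mm above the TCP. Open, go lower, retry.

Call:
{"op": "apply_moves", "data": {"moves": [[[0,0,0],0],[[0,0,0],0],[[0,0,0],0],[[0,0,0],0],[[0,0,0],0]], "hand": 0.08}}

```text
time_s: 16.53
tcp_pos: [0.4361, -0.1479, 0.0138]
ee_rot: [[0.993, 0.114, 0.0], [0.114, -0.993, 0.0], [0.0, -0.0, -1.0]]
wrist_force: [-0.2, 0.1, -0.5]
gripper_width: 0.888
gripper_force: 0.0
```

Call:
{"op": "apply_moves", "data": {"moves": [[[0,0,0.003],0],[[0,0,0.003],0],[[0,0,0],0],[[0,0,0],0],[[0,0,0],0]]}}

```text
time_s: 16.95
tcp_pos: [0.436, -0.148, 0.0077]
ee_rot: [[0.993, 0.114, -0.0], [0.114, -0.993, -0.0], [-0.0, 0.0, -1.0]]
wrist_force: [1.6, -0.1, 0.0]
gripper_width: 0.918
gripper_force: 0.0
```

Call:
{"op": "apply_moves", "data": {"moves": [[[0,0,0],0],[[0,0,0],0],[[0,0,0],0],[[0,0,0],0],[[0,0,0],0]], "hand": 0.05}}

```text
time_s: 17.37
tcp_pos: [0.4361, -0.148, 0.0079]
ee_rot: [[0.993, 0.114, 0.0], [0.114, -0.993, 0.0], [0.0, 0.0, -1.0]]
wrist_force: [1.2, 1.2, 0.2]
gripper_width: 0.629
gripper_force: 0.0
```

```bash
python3 - <<'E'
from h import *
S=r.sense();T=np.array(S['tcp_pos']);R=np.array(S['ee_rot']);print(T,S['gripper_width'],S['gripper_force'])
q=imaging.capture('scene');w=imaging.capture('wrist')
x0,y0=280,200;c=cv2.resize(q['frame'][y0:y0+75,x0:x0+100],(800,600),interpolation=2)[:, :500]
c=cv2.convertScaleAbs(c,alpha=1.5,beta=25);h=S['gripper_width']*.087/2
for s in(1,-1):
  for k,z in enumerate((0,-.01,-.02)):
    u=proj(q,T+R@np.array([0,s*h,z]));cv2.circle(c,tuple(int((a-b+.5)*8) for a,b in zip(u,(x0,y0))),3,[(0,0,255),(0,255,0),(255,0,0)][k],-1)
b=np.zeros((600,800,3),np.uint8);b[:,:500]=c;v=cv2.convertScaleAbs(w['frame'][130:330,130:380],alpha=1.5,beta=20)
b[:240,500:]=cv2.resize(v,(300,240));
x0,y0=280,170
t=imaging.capture('top')['frame'][170:250,290:370];b[300:,500:]=cv2.resize(t,(300,300),interpolation=2)
cv2.imwrite('pics/g7.png',b)
print(models.place_of(w,'clip_pack')[:1])
E
```

```text
[ 0.43608114 -0.14796574  0.00791832] 0.6287959245211813 0.0
[{'at': [0.5035, 0.4813], 'confidence': 0.79}]
```

View pics/g7.png

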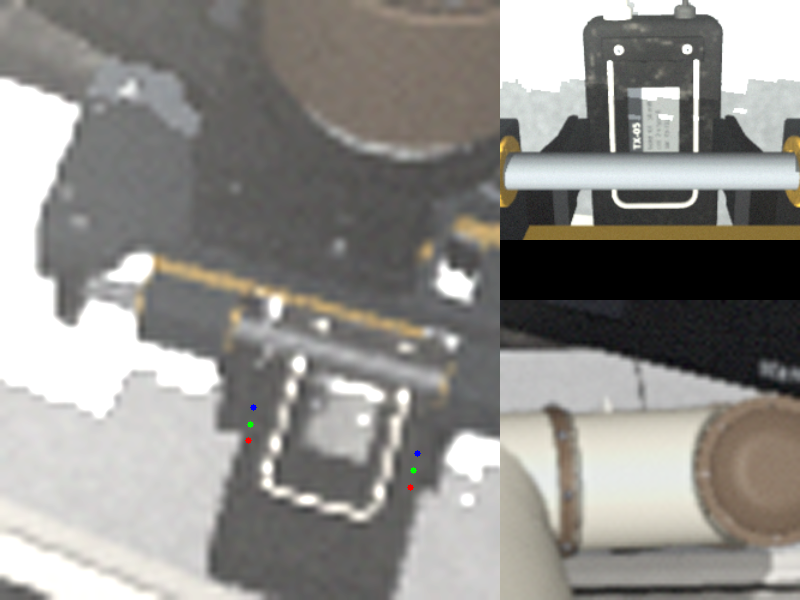

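Fingers appear beside the pack (tips at about (235,430) and (420,490) in the crop) and the closing may simply not be finished. Keep closing.

Call:
{"op": "apply_moves", "data": {"moves": [[[0,0,0],0],[[0,0,0],0],[[0,0,0],0]], "hand": 0.04}}

```text
time_s: 17.82
tcp_pos: [0.436, -0.148, 0.0079]
ee_rot: [[0.993, 0.114, -0.0], [0.114, -0.993, -0.0], [-0.0, 0.0, -1.0]]
wrist_force: [-0.2, 0.3, 0.7]
gripper_width: 0.477
gripper_force: 0.0
```

Call:
{"op": "apply_moves", "data": {"moves": [[[0,0,0.001],0],[[0,0,0.001],0],[[0,0,0],0],[[0,0,0],0]]}}

```text
time_s: 18.15
tcp_pos: [0.4362, -0.148, 0.0062]
ee_rot: [[0.993, 0.114, 0.0], [0.114, -0.993, -0.0], [0.0, 0.0, -1.0]]
wrist_force: [-0.2, -0.1, 4.7]
gripper_width: 0.461
gripper_force: 2.4
```

```bash
python3 - <<'E'
from fit import *
S=r.sense();print(S['tcp_pos'],S['gripper_width'],S['wrist_force'])
w=imaging.capture('wrist');m=models.cut_out(w,'clip_pack')
print([(np.round(np.array(x['extent'])*[512,384,512,384]).tolist(),x['confidence']) for x in m[:1]])
for z in(.026,.034): print(z,proj(w,np.array(S['tcp_pos'])*[1,1,0]+[0,0,z]))
# width of pack top edge at rows
M=m[0]['region'];
for row in range(140,250,10):
    c=np.nonzero(M[row])[0]
    if len(c): print(row,c.min(),c.max())
print(w['eye'])
E
```

```text
[ 0.43621478 -0.14804056  0.00623028] 0.4610487549183292 [-0.21987292 -0.12534954  4.73466319]
[([195.0, 46.0, 121.0, 271.0], 0.73)]
0.026 [256.37712791 246.79924317]
0.034 [256.3873092  253.22459716]
140 215 292
150 200 313
160 198 315
170 198 315
180 198 314
190 198 314
200 200 314
210 201 313
220 201 313
230 217 295
240 218 294
[ 0.50668117 -0.13976523  0.18862857]
```

Contact on the pack's top at TCP z ≈ 0.007, so the real fingertips are about 19 mm above the reported TCP. Grip with TCP near −0.004, watching the force.

Call:
{"op": "apply_moves", "data": {"moves": [[[0,0,-0.004],0],[[0,0,0],0],[[0,0,0],0],[[0,0,0],0],[[0,0,0],0]], "hand": 0.08}}

```text
time_s: 18.67
tcp_pos: [0.4359, -0.1479, 0.0097]
ee_rot: [[0.993, 0.114, -0.0], [0.114, -0.993, 0.0], [-0.0, -0.0, -1.0]]
wrist_force: [0.6, -0.2, 1.2]
gripper_width: 0.752
gripper_force: 0.0
```

Call:
{"op": "apply_moves", "data": {"moves": [[[0,0,0],0],[[0,0,0],0],[[0,0,0.005],0],[[0,0,0],0],[[0,0,0],0]]}}

```text
time_s: 19.08
tcp_pos: [0.4356, -0.148, 0.0044]
ee_rot: [[0.993, 0.114, -0.001], [0.114, -0.993, -0.0], [-0.001, -0.0, -1.0]]
wrist_force: [-0.7, 0.7, 0.2]
gripper_width: 0.916
gripper_force: 0.0
```

Call:
{"op": "apply_moves", "data": {"moves": [[[0,0,0.003],0],[[0,0,0],0],[[0,0,0.002],0],[[0,0,0],0]]}}

```text
time_s: 19.42
tcp_pos: [0.4358, -0.148, -0.0005]
ee_rot: [[0.993, 0.114, -0.001], [0.114, -0.993, 0.0], [-0.001, -0.0, -1.0]]
wrist_force: [-0.3, 0.7, 0.3]
gripper_width: 0.92
gripper_force: 0.0
```

Call:
{"op": "apply_moves", "data": {"moves": [[[0,0,0.003],0],[[0,0,0],0],[[0,0,0],0]]}}

```text
time_s: 19.67
tcp_pos: [0.4359, -0.148, -0.0033]
ee_rot: [[0.993, 0.114, -0.0], [0.114, -0.993, 0.0], [-0.0, -0.0, -1.0]]
wrist_force: [0.2, 1.0, -0.4]
gripper_width: 0.924
gripper_force: 0.0
```

Call:
{"op": "apply_moves", "data": {"moves": [[[0,0,0],0],[[0,0,0],0],[[0,0,0],0],[[0,0,0],0],[[0,0,0],0]], "hand": 0.05}}

```text
time_s: 20.08
tcp_pos: [0.4361, -0.148, -0.0031]
ee_rot: [[0.993, 0.114, 0.0], [0.114, -0.993, -0.0], [0.0, 0.0, -1.0]]
wrist_force: [-0.2, 0.0, 0.9]
gripper_width: 0.683
gripper_force: 30.0
```

Gripped (59 mm, 30 N). Lift and carry to the notched pocket.

Call:
{"op": "apply_moves", "data": {"moves": [[[0,0,-0.01],0],[[0,0,-0.025],0],[[0,0,-0.035],3.5],[[0,0,-0.035],3.5],[[0,0,0],0]]}}

```text
time_s: 20.5
tcp_pos: [0.4409, -0.1485, 0.1081]
ee_rot: [[1.0, -0.008, 0.014], [-0.008, -1.0, -0.002], [0.014, 0.001, -1.0]]
wrist_force: [1.8, 0.4, -1.8]
gripper_width: 0.683
gripper_force: 30.0
```

Call:
{"op": "apply_moves", "data": {"moves": [[[0.014,-0.033,0],0],[[0.014,-0.034,0],0],[[0.014,-0.034,0],0],[[0.014,-0.034,0],0],[[0.014,-0.034,0],0]]}}

```text
time_s: 20.92
tcp_pos: [0.5073, 0.0221, 0.1016]
ee_rot: [[1.0, -0.008, -0.0], [-0.008, -1.0, 0.0], [-0.0, -0.0, -1.0]]
wrist_force: [0.9, -0.5, -1.0]
gripper_width: 0.687
gripper_force: 30.0
```

Call:
{"op": "apply_moves", "data": {"moves": [[[0.014,-0.034,0],0],[[0.014,-0.034,0],0],[[0.015,-0.034,0],0],[[0.015,-0.034,0],0],[[0.015,-0.034,0],0]]}}

```text
time_s: 21.33
tcp_pos: [0.5816, 0.1916, 0.1011]
ee_rot: [[1.0, -0.007, -0.001], [-0.007, -1.0, -0.0], [-0.001, 0.0, -1.0]]
wrist_force: [0.4, -0.1, -1.1]
gripper_width: 0.686
gripper_force: 30.0
```

Call:
{"op": "apply_moves", "data": {"moves": [[[0,0,0],0],[[0,0,0],0],[[0,0,0],0],[[0,0,0],0]]}}

```text
time_s: 21.67
tcp_pos: [0.5808, 0.1888, 0.1014]
ee_rot: [[1.0, -0.009, -0.001], [-0.009, -1.0, -0.001], [-0.001, 0.001, -1.0]]
wrist_force: [-0.8, 0.9, -1.5]
gripper_width: 0.684
gripper_force: 30.0
```

```bash
python3 look.py g8 carton_tray,clip_pack,carton
```

```text
21.6667 tcp [0.5808 0.1888 0.1014] yaw -0.49
carton_tray [314.9 193.9] 0.78 [0.5791 0.1383 0.006 ]
clip_pack [253.4 190. ] 0.92 [0.583  0.1913 0.006 ]
carton [369.1 194.5] 0.83 [0.5782 0.0916 0.006 ]
```

Tray at (0.579, 0.138), held pack's origin at x 0.609 as expected. Lower it.

Call:
{"op": "apply_moves", "data": {"moves": [[[-0.001,0,0.025],0],[[0,0,0.025],0],[[0,0,0.025],0],[[0,0,0.01],0],[[0,0,0],0]]}}

```text
time_s: 22.33
tcp_pos: [0.5788, 0.1885, 0.0142]
ee_rot: [[1.0, -0.009, -0.005], [-0.009, -1.0, -0.003], [-0.005, 0.003, -1.0]]
wrist_force: [-0.6, 0.2, -1.7]
gripper_width: 0.689
gripper_force: 30.0
```

Call:
{"op": "apply_moves", "data": {"moves": [[[0,0,0],0],[[0,0,0],0],[[0,0,0],0]]}}

```text
time_s: 22.58
tcp_pos: [0.582, 0.1906, 0.0187]
ee_rot: [[1.0, -0.007, 0.003], [-0.007, -1.0, 0.002], [0.003, -0.002, -1.0]]
wrist_force: [0.1, 0.2, -1.4]
gripper_width: 0.688
gripper_force: 30.0
```

Call:
{"op": "apply_moves", "data": {"moves": [[[-0.001,0,0.008],0],[[0,0,0.008],0],[[0,0,0.004],0],[[0,0,0.001],0],[[0,0,0.001],0]]}}

```text
time_s: 23.0
tcp_pos: [0.579, 0.1896, -0.0042]
ee_rot: [[1.0, -0.007, -0.002], [-0.007, -1.0, -0.001], [-0.002, 0.001, -1.0]]
wrist_force: [-6.4, -0.9, 14.4]
gripper_width: 0.685
gripper_force: 30.0
```

Call:
{"op": "apply_moves", "data": {"moves": [[[0,0,0],0],[[0,0,0],0]]}}

```text
time_s: 23.17
tcp_pos: [0.579, 0.1896, -0.0042]
ee_rot: [[1.0, -0.007, -0.001], [-0.007, -1.0, -0.001], [-0.001, 0.001, -1.0]]
wrist_force: [-3.9, -0.8, 7.7]
gripper_width: 0.684
gripper_force: 30.0
```

Call:
{"op": "apply_moves", "data": {"moves": [[[0,0,0],0],[[0,0,0],0],[[0,0,0],0],[[0,0,0],0],[[0,0,-0.005],0]], "hand": 0.08}}

```text
time_s: 23.58
tcp_pos: [0.5789, 0.1895, -0.0013]
ee_rot: [[1.0, -0.008, -0.002], [-0.008, -1.0, -0.001], [-0.002, 0.001, -1.0]]
wrist_force: [-0.3, -0.5, -0.8]
gripper_width: 0.9
gripper_force: 0.0
```

Call:
{"op": "apply_moves", "data": {"moves": [[[0,0,-0.02],0],[[0,0,-0.035],0],[[0,0,-0.035],0],[[0,0,-0.035],0],[[-0.01,0.035,0],0]]}}

```text
time_s: 24.0
tcp_pos: [0.5767, 0.1606, 0.1334]
ee_rot: [[1.0, -0.001, 0.018], [-0.001, -1.0, 0.007], [0.018, -0.007, -1.0]]
wrist_force: [2.4, -0.1, 1.4]
gripper_width: 0.917
gripper_force: 0.0
```

Call:
{"op": "apply_moves", "data": {"moves": [[[-0.01,0.04,0],0],[[-0.01,0.04,0],0],[[-0.01,0.04,0],0],[[-0.01,0.04,0],0],[[-0.01,0.04,0],0]]}}

```text
time_s: 24.42
tcp_pos: [0.5171, -0.0462, 0.1254]
ee_rot: [[1.0, -0.007, 0.001], [-0.007, -1.0, 0.0], [0.001, -0.0, -1.0]]
wrist_force: [0.4, 0.5, 0.5]
gripper_width: 0.919
gripper_force: 0.0
```

Call:
{"op": "apply_moves", "data": {"moves": [[[-0.01,0.04,0],0],[[-0.01,0.04,0],0],[[-0.01,0.04,0],0],[[-0.01,0.04,0],0],[[-0.01,0.04,0],0]]}}

```text
time_s: 24.83
tcp_pos: [0.4656, -0.246, 0.1254]
ee_rot: [[1.0, -0.007, 0.001], [-0.007, -1.0, -0.0], [0.001, 0.0, -1.0]]
wrist_force: [0.8, -1.0, -0.1]
gripper_width: 0.92
gripper_force: 0.0
```

Call:
{"op": "apply_moves", "data": {"moves": [[[-0.01,0.03,0],-4],[[0,0,0],-4],[[0,0,0],0],[[0,0,0],0]]}}

```text
time_s: 25.17
tcp_pos: [0.4559, -0.2744, 0.125]
ee_rot: [[0.992, 0.129, 0.0], [0.129, -0.992, 0.0], [0.0, 0.0, -1.0]]
wrist_force: [-0.7, 1.5, 0.4]
gripper_width: 0.915
gripper_force: 0.0
```

```bash
cat > fit1.py <<'E'
import sys
from fit import *
t,x,y,yaw=sys.argv[1],*map(float,sys.argv[2:5])
S=r.sense();R=np.array(S['ee_rot']);T=np.array(S['tcp_pos']);print(S['time_s'],'tcp',np.round(T,4),'yaw',round(np.degrees(np.arctan2(R[1,0],R[0,0])),2))
p=imaging.capture('wrist');cv2.imwrite(f'pics/f_{t}.png',p['frame'])
for q in models.place_of(p,t)[:1]: print('net',round(q['confidence'],2),np.round(at_z(p,np.array(q['at'])*[512,384],.006),4))
m=models.cut_out(p,t)
B={'plain_pack':(-80,24,-30,30,20),'clip_pack':(-80,24,-30,30,20),'charger':(-22,22,-15,15,20)}[t]
if m:
    M=m[0]['region'];print('mask',np.round(np.array(m[0]['extent'])*[512,384,512,384]),round(m[0]['confidence'],2))
    k=15 if 'pack' in t else 3
    M=cv2.morphologyEx(M.astype(np.uint8),cv2.MORPH_OPEN,np.ones((k,k)))>0
    o=fit([(p,M)],[np.array(box(*B))/1e3],[x,y,np.radians(yaw),.006],True,dz=0)
    v=o[0];print('fit',np.round(v[:2],4),'yaw',round(np.degrees(v[2]),2),'cost',round(o[1],3))
E
python3 fit1.py plain_pack .459 -.297 7.5
```

```text
25.1667 tcp [ 0.4559 -0.2744  0.125 ] yaw 7.4
net 0.87 [ 0.4575 -0.2964  0.006 ]
mask [246. 142.  70. 116.] 0.59
fit [ 0.4595 -0.2985] yaw 8.27 cost 0.2
```

View pics/f_plain_pack.png

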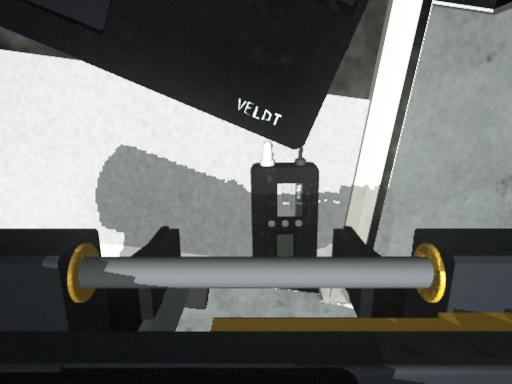

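Plain pack at columns 251–319, square to the tool, rail to its right near column 350. I'll keep the opening at 72 mm.

Call:
{"op": "apply_moves", "data": {"moves": [[[-0.015,0.012,0.01],0],[[-0.014,0.012,0.025],0],[[0,0,0.03],0],[[0,0,0.03],0],[[0,0,0],0]], "hand": 0.072}}

```text
time_s: 25.73
tcp_pos: [0.4265, -0.2993, 0.025]
ee_rot: [[0.991, 0.131, -0.011], [0.131, -0.991, 0.005], [-0.01, -0.006, -1.0]]
wrist_force: [-0.8, 0.5, -0.1]
gripper_width: 0.831
gripper_force: 0.0
```

Call:
{"op": "apply_moves", "data": {"moves": [[[0,0,0],0],[[0,0,0],0],[[0,0,0],0],[[0,0,0],0]]}}

```text
time_s: 26.07
tcp_pos: [0.4321, -0.3019, 0.0318]
ee_rot: [[0.991, 0.132, 0.004], [0.132, -0.991, -0.001], [0.003, 0.002, -1.0]]
wrist_force: [-0.0, -0.3, 0.2]
gripper_width: 0.825
gripper_force: 0.0
```

```bash
python3 fit1.py plain_pack .459 -.297 7.5; python3 - <<'E'
import cv2,numpy as np
f=cv2.cvtColor(cv2.imread('pics/f_plain_pack.png'),6)
for row in(200,215,225):
    print(row,''.join('#' if v<70 else '.' for v in f[row,150:370:2]))
E
```

```text
26.0667 tcp [ 0.4321 -0.3019  0.0318] yaw 7.6
net 0.73 [ 0.4581 -0.2994  0.006 ]
200 ..............................##################...................############...............................
215 ..............................###################.............#################...............................
225 ..............................#################################################...............................
```

Call:
{"op": "apply_moves", "data": {"moves": [[[-0.001,0.002,0.01],0],[[0,0,0.01],0],[[0,0,0.006],0],[[0,0,0],0],[[0,0,0],0]]}}

```text
time_s: 26.63
tcp_pos: [0.4291, -0.3037, 0.0028]
ee_rot: [[0.991, 0.131, -0.002], [0.131, -0.991, 0.001], [-0.002, -0.001, -1.0]]
wrist_force: [-0.1, -0.7, -0.4]
gripper_width: 0.83
gripper_force: 0.0
```

Call:
{"op": "apply_moves", "data": {"moves": [[[0,0,0.004],0],[[0,0,0.004],0],[[0,0,0],0],[[0,0,0],0]]}}

```text
time_s: 26.97
tcp_pos: [0.4296, -0.3038, -0.0044]
ee_rot: [[0.991, 0.132, -0.0], [0.132, -0.991, 0.0], [-0.0, -0.0, -1.0]]
wrist_force: [0.1, -0.4, -0.6]
gripper_width: 0.824
gripper_force: 0.0
```

Call:
{"op": "apply_moves", "data": {"moves": [[[0,0,0],0],[[0,0,0],0],[[0,0,0],0],[[0,0,0],0],[[0,0,0],0]], "hand": 0.05}}

```text
time_s: 27.38
tcp_pos: [0.4299, -0.3039, -0.0039]
ee_rot: [[0.991, 0.132, 0.0], [0.132, -0.991, -0.0], [0.0, 0.0, -1.0]]
wrist_force: [0.3, 0.3, 0.4]
gripper_width: 0.681
gripper_force: 29.9
```

Call:
{"op": "apply_moves", "data": {"moves": [[[0,0,-0.01],0],[[0,0,-0.025],0],[[0,0,-0.035],4.7],[[0,0,-0.035],4.7],[[0,0,0],0]]}}

```text
time_s: 27.8
tcp_pos: [0.4343, -0.306, 0.1085]
ee_rot: [[0.999, -0.033, 0.013], [-0.033, -0.999, -0.007], [0.013, 0.006, -1.0]]
wrist_force: [1.2, -0.8, -0.4]
gripper_width: 0.687
gripper_force: 29.9
```

Call:
{"op": "apply_moves", "data": {"moves": [[[0.005,-0.039,0],0],[[0.004,-0.039,0],0],[[0.004,-0.039,0],0],[[0.004,-0.039,0],0],[[0.004,-0.039,0],0]]}}

```text
time_s: 28.22
tcp_pos: [0.4565, -0.108, 0.1012]
ee_rot: [[0.999, -0.032, 0.0], [-0.032, -0.999, 0.0], [0.0, -0.0, -1.0]]
wrist_force: [0.6, 0.2, -2.2]
gripper_width: 0.684
gripper_force: 29.9
```

Call:
{"op": "apply_moves", "data": {"moves": [[[0.004,-0.039,0],0],[[0.004,-0.039,0],0],[[0.004,-0.039,0],0],[[0.004,-0.039,0],0],[[0.004,-0.039,0],0]]}}

```text
time_s: 28.63
tcp_pos: [0.4827, 0.0865, 0.1012]
ee_rot: [[1.0, -0.032, 0.0], [-0.032, -1.0, 0.0], [0.0, -0.0, -1.0]]
wrist_force: [0.9, -0.5, -1.6]
gripper_width: 0.683
gripper_force: 29.9
```

Call:
{"op": "apply_moves", "data": {"moves": [[[0.004,-0.039,0],0],[[0.004,-0.039,0],0],[[0.004,-0.039,0],0],[[0.004,-0.039,0],0],[[0.004,-0.039,0],0]]}}

```text
time_s: 29.05
tcp_pos: [0.509, 0.2807, 0.101]
ee_rot: [[1.0, -0.031, -0.0], [-0.031, -1.0, -0.0], [-0.0, 0.0, -1.0]]
wrist_force: [0.8, -0.3, -2.1]
gripper_width: 0.688
gripper_force: 29.9
```

Call:
{"op": "apply_moves", "data": {"moves": [[[0.004,-0.035,0],0],[[0.004,-0.035,0],0],[[0,0,0],0],[[0,0,0],0],[[0,0,0],0]]}}

```text
time_s: 29.47
tcp_pos: [0.5189, 0.3479, 0.1003]
ee_rot: [[0.999, -0.032, -0.002], [-0.032, -0.999, -0.001], [-0.002, 0.001, -1.0]]
wrist_force: [-0.8, -0.4, -1.2]
gripper_width: 0.684
gripper_force: 29.9
```

```bash
python3 look.py g9 charger_tray,plain_pack; python3 - <<'E'
from fit import *
# measure charger pocket floor: largest bright comp right of the held pack
f=cv2.imread('pics/g9.png');G=cv2.cvtColor(f,6);n,l,st,c=cv2.connectedComponentsWithStats((G>170).astype(np.uint8))
for i in range(1,n):
    if st[i,4]>300: print(st[i].tolist(),np.round(c[i],1))
E
```

```text
29.4667 tcp [0.5189 0.3479 0.1003] yaw -1.83
plain_pack [254.  189.2] 0.72 [0.5221 0.3498 0.006 ]
[388, 13, 55, 173, 542] [401.9  82.4]
[439, 12, 45, 30, 950] [459.1  27.4]
[399, 31, 87, 155, 1524] [420.  120.1]
[439, 63, 59, 95, 689] [466.9 117.5]
[457, 83, 25, 41, 644] [469.9 101.3]
[127, 105, 107, 152, 6866] [177.4 169. ]
[329, 175, 55, 13, 384] [357.7 179.9]
[241, 183, 33, 28, 808] [256.7 196.4]
[407, 197, 105, 32, 425] [442.2 203.4]
```

Call:
{"op": "apply_moves", "data": {"moves": [[[-0.004,-0.028,0],0],[[-0.005,-0.028,0.01],0],[[0,0,0.03],0],[[0,0,0.03],0],[[0,0,0],0]]}}

```text
time_s: 30.08
tcp_pos: [0.5088, 0.4008, 0.0246]
ee_rot: [[0.999, -0.034, -0.01], [-0.034, -0.999, -0.009], [-0.009, 0.009, -1.0]]
wrist_force: [-1.0, -1.3, -3.8]
gripper_width: 0.685
gripper_force: 29.9
```

Call:
{"op": "apply_moves", "data": {"moves": [[[0,0,0],0],[[0,0,0],0],[[0,0,0],0],[[0,0,0],0]]}}

```text
time_s: 30.42
tcp_pos: [0.5138, 0.4057, 0.0333]
ee_rot: [[0.999, -0.032, 0.003], [-0.032, -0.999, 0.003], [0.003, -0.003, -1.0]]
wrist_force: [0.2, -0.1, -2.3]
gripper_width: 0.685
gripper_force: 29.9
```

```bash
python3 look.py g10 charger_tray,plain_pack; python3 - <<'E'
from fit import *
p=imaging.capture('wrist');G=cv2.cvtColor(p['frame'],6)
n,l,st,c=cv2.connectedComponentsWithStats((G>170).astype(np.uint8))
for i in range(1,n):
    if st[i,4]>150 : print(st[i].tolist(),np.round(c[i],1))
for X in ([.5111+.060,.3702+.033+.038,.005],[.5111+.06,.3702+.033-.038,.005],[.5111+.03,.3702-.048+.023,.005],[.5111+.03,.3702-.048-.023,.005]): print(proj(p,X))
E
```

```text
30.4167 tcp [0.5138 0.4057 0.0333] yaw -1.85
charger_tray [306.3 214.9] 0.93 [0.515  0.3727 0.006 ]
[179, 105, 103, 121, 3472] [234.1 130.8]
[286, 107, 226, 122, 4364] [414.2 171.8]
[348, 176, 75, 80, 4260] [381.  208.7]
[240, 182, 35, 32, 1087] [257.2 197.3]
[276, 185, 8, 26, 161] [279.6 198.2]
[393, 252, 10, 50, 239] [398.1 278.3]
[124, 274, 152, 7, 541] [199.6 276.6]
[195.24111916 130.73615606]
[318.27887399 126.7432224 ]
[348.88974857 173.61060438]
[421.2643019 171.3724324]
```

View pics/g10.png

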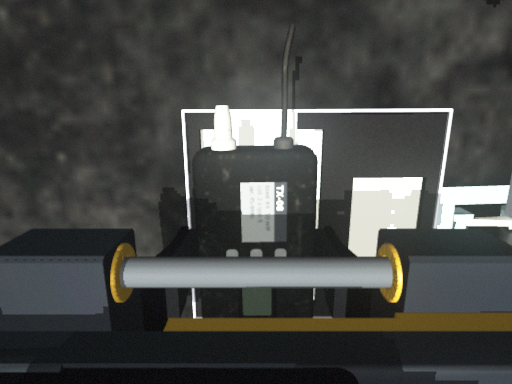

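Pack hangs over its pocket: white floor corners at about (201,129) and (322,129) match the predicted tray pose. Lower it. (Picture quota is now used up, so the rest is by numbers.)

Call:
{"op": "apply_moves", "data": {"moves": [[[-0.001,0.001,0.01],0],[[0,0,0.01],0],[[0,0,0.008],0],[[0,0,0.004],0],[[0,0,0],0]]}}

```text
time_s: 31.08
tcp_pos: [0.5106, 0.4028, -0.0034]
ee_rot: [[0.999, -0.032, -0.003], [-0.032, -0.999, -0.003], [-0.003, 0.003, -1.0]]
wrist_force: [0.6, 0.7, -2.2]
gripper_width: 0.683
gripper_force: 29.9
```

Call:
{"op": "apply_moves", "data": {"moves": [[[0,0,0.002],0],[[0,0,0.002],0],[[0,0,0],0],[[0,0,0],0]]}}

```text
time_s: 31.42
tcp_pos: [0.5118, 0.4041, -0.0049]
ee_rot: [[0.999, -0.032, 0.0], [-0.032, -0.999, 0.001], [0.0, -0.001, -1.0]]
wrist_force: [0.6, -0.1, -1.1]
gripper_width: 0.684
gripper_force: 29.9
```

Call:
{"op": "apply_moves", "data": {"moves": [[[0,0,0.001],0],[[0,0,0],0],[[0,0,0],0]]}}

```text
time_s: 31.67
tcp_pos: [0.5118, 0.4042, -0.0049]
ee_rot: [[0.999, -0.032, 0.001], [-0.032, -0.999, 0.001], [0.001, -0.001, -1.0]]
wrist_force: [-2.6, -1.4, 6.0]
gripper_width: 0.685
gripper_force: 29.9
```

Call:
{"op": "apply_moves", "data": {"moves": [[[0,0,0],0],[[0,0,0],0],[[0,0,0],0],[[0,0,0],0],[[0,0,-0.005],0]], "hand": 0.08}}

```text
time_s: 32.08
tcp_pos: [0.511, 0.4032, -0.0024]
ee_rot: [[0.999, -0.033, -0.002], [-0.033, -0.999, -0.002], [-0.002, 0.002, -1.0]]
wrist_force: [0.2, 0.7, -1.3]
gripper_width: 0.904
gripper_force: 0.0
```

Call:
{"op": "apply_moves", "data": {"moves": [[[0,0,-0.02],0],[[0,0,-0.035],0],[[0,0,-0.035],0],[[0,0,-0.035],0],[[-0.02,0.03,0],0]]}}

```text
time_s: 32.5
tcp_pos: [0.4981, 0.3825, 0.133]
ee_rot: [[0.999, -0.028, 0.017], [-0.029, -0.999, 0.015], [0.017, -0.015, -1.0]]
wrist_force: [1.6, 0.7, 1.5]
gripper_width: 0.916
gripper_force: 0.0
```

Call:
{"op": "apply_moves", "data": {"moves": [[[-0.02,0.035,0],0],[[-0.02,0.035,0],0],[[-0.02,0.035,0],0],[[0,0.03,0],-1.3],[[0,0,0],0]]}}

```text
time_s: 32.92
tcp_pos: [0.4238, 0.2368, 0.1243]
ee_rot: [[1.0, -0.011, -0.002], [-0.011, -1.0, -0.001], [-0.002, 0.001, -1.0]]
wrist_force: [0.9, 0.1, -0.7]
gripper_width: 0.92
gripper_force: 0.0
```

Call:
{"op": "apply_moves", "data": {"moves": [[[0,0,0],0],[[0,0,0],0],[[0,0,0],0]]}}

```text
time_s: 33.17
tcp_pos: [0.4269, 0.2425, 0.1241]
ee_rot: [[1.0, -0.009, 0.001], [-0.009, -1.0, 0.001], [0.001, -0.001, -1.0]]
wrist_force: [-0.2, -0.9, -0.2]
gripper_width: 0.918
gripper_force: 0.0
```

```bash
python3 fit1.py charger .409 .218 -5; python3 look.py g11 charger_tray,plain_pack,jar
```

```text
33.1667 tcp [0.4269 0.2425 0.1241] yaw -0.52
net 0.69 [0.4072 0.2186 0.006 ]
mask [266. 181.  36.  54.] 0.81
fit [0.4093 0.2194] yaw -6.3 cost 0.115
33.3167 tcp [0.4266 0.2424 0.1236] yaw -0.51
charger_tray [109.7  93.2] 0.62 [0.5104 0.3681 0.006 ]
plain_pack [65.8 57.7] 0.96 [0.5392 0.4015 0.006 ]
jar [397.  199.2] 0.76 [0.4134 0.111  0.006 ]
```

```bash
python3 - <<'E'
from fit import *
p=imaging.capture('wrist');m=models.cut_out(p,'charger');M=m[0]['region']
G=cv2.cvtColor(p['frame'],6);e=cv2.erode(M.astype(np.uint8),np.ones((3,3)))>0
l,t,w,h=[int(v) for v in np.round(np.array(m[0]['extent'])*[512,384,512,384])]
sub=G[t-3:t+h+3,l-4:l+w+4]
for row in sub[::2]: print(' '.join(f'{v//10:2d}' for v in row))
print(l-4,t-3)
d=(e&(G<75)).astype(np.uint8);n,lb,st,c=cv2.connectedComponentsWithStats(d);i=1+np.argmax(st[1:,4]);ys,xs=np.nonzero(lb==i)
P=np.array([at_z(p,(u,v),.026)[:2] for u,v in zip(xs,ys)],np.float32)
print('panel',st[i].tolist(),cv2.minAreaRect(P*1000),P.mean(0))
E
```

```text
19 19 19 18 18 19 18 18 18 18 18 18 19 18 18 18 18 18 18 18 17 18 18 18 18 18 18 18 17 17 17 17 17 17 18 18 18 18 19 19 19 18 19 19 19
18 19 19 19 19 19 18 18 18 18 19 19 19 18 18 17 17 17 18 17 17 18 17 17 18 18 18 18 18 18 18 17 18 17 18 18 18 18 18 18 18 18 18 18 18
18 18 18 19 18 18 17 17 18 16 14 10  8  8  8  9 10 10 12 12 13 13 13 14 15 16 16 16 17 17 18 18 17 18 18 18 17 17 17 17 17 17 18 18 17
18 18 18 18 18 18 18 17 12  7  6  6  6  6  6  6  5  5  5  5  5  5  6  5  5  5  5  5  5  6  6  7  7  8  9 11 13 16 17 18 18 18 18 18 17
18 18 18 18 18 17 17 11  6  6  6  7  7  7  7  7  7  7  7  7  6  6  6  6  6  6  6  6  6  6  6  6  6  6  5  6  5  6 11 13 14 14 14 14 14
 9  9 10  9  9  9  8  6  6  5  6  7  8  7  7  7  8  8  7  7  7  7  7  6  6  6  6  6  6  5  5  5  5  5  5  4  4  4  4  6  9  9  9  9  9
 9  9 10  9  9  9  8  5  4  6  7  8  8  8  8  8  8  8  8  8  7  8  8  8  8  8  8  8  8  8  7  8  8  8  8  8  7  7  6  5  6  8  9  9  9
10 10  9 10  9 10  7  5  5  7  8  8  8  8  8  8  8  8  8  8  8  8  8  8  8  8  8  8  8  8  7  8  8  8  8  8  8  8  7  7  6  6  8  9 10
10 10  9  9  9 10  7
[... 2410 characters left out ...]
 9  9  9  9  7  6  7  7  7  7  7  7  7  7  7  7  8  7  7  7  7  8  8  7  7  8  8  7  7  7  7  7  7  7  7  6  7  8  9  8  8  8  8  8  9
10 10  9  9 10  9  9  8  8  7  8  8  7  7  7  8  7  7  7  7  7  7  7  8  7  8  7  7  7  7  7  7  7  7  7  7  9 10 10 10 10 10 10 10  9
12 12 12 12 12 12 12 12 12 12 12 12 12 12 12 12 11 11 11 10 10 10 10 10  9  9  9  8  8  8  8  8  8 10 10 12 12 12 12 12 12 12 12 12 12
12 12 12 12 12 12 12 12 12 12 12 12 12 12 12 12 12 12 12 11 12 12 12 12 12 12 12 12 12 12 12 12 12 12 12 13 12 12 12 12 12 12 12 12 12
260 178
panel [270, 194, 26, 37, 761] ((407.6269226074219, 218.68377685546875), (20.195556640625, 32.469120025634766), 83.3636474609375) [0.408242   0.21895099]
```

Charger at (0.408, 0.219), yaw −6.5°.

Call:
{"op": "apply_moves", "data": {"moves": [[[-0.009,0.012,0],0],[[-0.009,0.012,0],6],[[0,0,0.03],0],[[0,0,0.03],0],[[0,0,0.02],0]], "hand": 0.043}}

```text
time_s: 34.08
tcp_pos: [0.4072, 0.2169, 0.0424]
ee_rot: [[0.993, -0.115, -0.001], [-0.115, -0.993, -0.001], [-0.001, 0.001, -1.0]]
wrist_force: [-0.3, 0.4, -0.9]
gripper_width: 0.622
gripper_force: 0.0
```

Call:
{"op": "apply_moves", "data": {"moves": [[[0,0,0],0],[[0,0,0],0],[[0,0,0],0],[[0,0,0],0],[[0,0,0],0]]}}

```text
time_s: 34.5
tcp_pos: [0.4089, 0.2186, 0.0452]
ee_rot: [[0.994, -0.114, 0.002], [-0.114, -0.994, 0.002], [0.002, -0.002, -1.0]]
wrist_force: [-0.5, -1.0, -0.1]
gripper_width: 0.493
gripper_force: 0.0
```

```bash
python3 - <<'E'
from fit import *
S=r.sense();R=np.array(S['ee_rot']);print(S['tcp_pos'],np.degrees(np.arctan2(R[1,0],R[0,0])),S['gripper_width'])
p=imaging.capture('wrist');G=cv2.cvtColor(p['frame'],6)
for row in range(196,232,4): print(row,''.join('#' if v<50 else '+' if v<88 else '.' for v in G[row,190:320:2]))
print(proj(p,np.array(S['tcp_pos'])*[1,1,0]+[0,0,.026]))
E
```

```text
[0.40888208 0.21855655 0.04518808] -6.530716330794154 0.4932097795546639
196 ......++###+..........+++++++++++...+++++....+...................
200 ......................++++++++++++++++++++++++...................
204 ......................+++++##############+++++...................
208 ....+++++++++.........+++++##############+++++...................
212 .......++.............+++++##############+++++......+............
216 .......++++.+.........+++++##############+++++...................
220 ++++++++++++++........+++++##############++++....................
224 ++++++++..............+++++##############+++++...................
228 ...+####++####+.......+++++##############+++++........+++++####+.
[256.71099436 222.05439253]
```

Centred and square. Descend and grip.

Call:
{"op": "apply_moves", "data": {"moves": [[[-0.001,0,0.015],0],[[0,0,0.015],0],[[0,0,0.01],0],[[0,0,0],0],[[0,0,0],0]]}}

```text
time_s: 34.97
tcp_pos: [0.4072, 0.2179, 0.0041]
ee_rot: [[0.994, -0.114, 0.0], [-0.114, -0.994, -0.0], [0.0, 0.0, -1.0]]
wrist_force: [0.8, 0.1, 0.8]
gripper_width: 0.495
gripper_force: 0.0
```

Call:
{"op": "apply_moves", "data": {"moves": [[[0,0,0.004],0],[[0,0,0.004],0],[[0,0,0],0],[[0,0,0],0]]}}

```text
time_s: 35.3
tcp_pos: [0.4071, 0.2179, -0.004]
ee_rot: [[0.993, -0.114, 0.0], [-0.114, -0.993, 0.0], [0.0, -0.0, -1.0]]
wrist_force: [0.5, 0.5, 0.1]
gripper_width: 0.492
gripper_force: 0.0
```

Call:
{"op": "apply_moves", "data": {"moves": [[[0,0,0],0],[[0,0,0],0],[[0,0,0],0],[[0,0,0],0],[[0,0,0],0]], "hand": 0.02}}

```text
time_s: 35.72
tcp_pos: [0.4072, 0.218, -0.004]
ee_rot: [[0.993, -0.114, 0.0], [-0.114, -0.993, 0.0], [0.0, -0.0, -1.0]]
wrist_force: [-1.2, 0.5, 1.6]
gripper_width: 0.343
gripper_force: 30.0
```

Call:
{"op": "apply_moves", "data": {"moves": [[[0,0,-0.01],0],[[0,0,-0.02],0],[[0,0,-0.025],-4.7],[[0,0,-0.02],0],[[0.02,-0.02,0],0]]}}

```text
time_s: 36.13
tcp_pos: [0.4262, 0.2357, 0.0744]
ee_rot: [[0.999, -0.033, 0.002], [-0.033, -0.999, 0.003], [0.001, -0.003, -1.0]]
wrist_force: [-0.0, -0.1, -0.7]
gripper_width: 0.341
gripper_force: 30.0
```

Call:
{"op": "apply_moves", "data": {"moves": [[[0.02,-0.022,0],0],[[0.02,-0.022,0],0],[[0.02,-0.022,0],0],[[0.02,-0.022,0],0],[[0,0,0],0]]}}

```text
time_s: 36.55
tcp_pos: [0.5143, 0.3264, 0.0704]
ee_rot: [[1.0, -0.031, 0.004], [-0.031, -1.0, 0.002], [0.004, -0.002, -1.0]]
wrist_force: [-0.0, -0.3, 0.2]
gripper_width: 0.337
gripper_force: 30.0
```

Call:
{"op": "apply_moves", "data": {"moves": [[[0,0,0],0],[[0,0,0],0],[[0,0,0],0]]}}

```text
time_s: 36.8
tcp_pos: [0.5095, 0.3216, 0.0705]
ee_rot: [[0.999, -0.032, -0.001], [-0.032, -0.999, -0.001], [-0.001, 0.001, -1.0]]
wrist_force: [-1.2, -0.3, -0.1]
gripper_width: 0.341
gripper_force: 30.0
```

```bash
python3 look.py g12 charger_tray,charger,plain_pack; python3 - <<'E'
from fit import *
p=imaging.capture('wrist');G=cv2.cvtColor(p['frame'],6)
for row in range(60,232,8): print(row,''.join('#' if v<60 else '+' if v<150 else '.' for v in G[row,100:360:3]))
T=[.5111,.3702]
for y in(-.071,-.025): print(proj(p,[T[0]+.030+.032*-y*0-0.032*y*-1*0, T[1]+y-.032*.03,.005]))
E
```

```text
36.8 tcp [0.5095 0.3216 0.0705] yaw -1.86
charger_tray [191.6 200.8] 0.63 [0.5124 0.3714 0.006 ]
charger [256.5 238.3] 0.88 [0.4798 0.3224 0.006 ]
plain_pack [438.2  62. ] 0.64 [0.6066 0.1924 0.006 ]
60 ####################################################################++#################
68 ###################+###########################################+##+####################
76 ##################+############################################++++####################
84 #######+++++++##+#+#+###+##############################################################
92 ########+++##++++++#++#++##############################################################
100 ##########++++####++++#++##############################################################
108 ......+............+................................................+##################
116 ###....+...........+.....+#########################################.###################
124 ++++...+...........+...........++##################################.###################
132 ........+.........++++...........##################################.++++#
[... 474 characters left out ...]

180 ##########........+++#########....#####++##....................++++.+..................
188 ##########........+++#########....#########....................+##+..............+++++.
196 ##########+.......+++#########....#########....................###+++.....+++++########
204 ##############################....#########.+#+++++++++++++++.+###+#+.....+............
212 #######+..###...##+..+########....#########++++++++++++++++++++###.#......++++++#######
220 ##############################+...+########+++++++++++++++++++####.#.....+##.##########
228 ############++++++#############...+########+++#############+++######.....+##+##+#######
[287.09758228 161.46543408]
[226.01261711 163.38750259]
```

Call:
{"op": "apply_moves", "data": {"moves": [[[-0.001,0.001,0.02],0],[[0,0,0.02],0],[[0,0,0.02],0],[[0,0,0],0],[[0,0,0],0]]}}

```text
time_s: 37.52
tcp_pos: [0.5091, 0.321, 0.0103]
ee_rot: [[0.999, -0.032, -0.001], [-0.032, -0.999, -0.002], [-0.001, 0.002, -1.0]]
wrist_force: [-0.1, 0.2, 0.8]
gripper_width: 0.339
gripper_force: 30.0
```

Call:
{"op": "apply_moves", "data": {"moves": [[[0,0,0.006],0],[[0,0,0.006],0],[[0,0,0.003],0],[[0,0,0],0],[[0,0,0],0]]}}

```text
time_s: 37.93
tcp_pos: [0.5096, 0.3217, -0.004]
ee_rot: [[0.999, -0.032, 0.0], [-0.032, -0.999, 0.0], [0.0, -0.0, -1.0]]
wrist_force: [-0.1, -0.6, -0.5]
gripper_width: 0.341
gripper_force: 30.0
```

Call:
{"op": "apply_moves", "data": {"moves": [[[0,0,0.001],0],[[0,0,0],0],[[0,0,0],0]]}}

```text
time_s: 38.18
tcp_pos: [0.5096, 0.3217, -0.0049]
ee_rot: [[0.999, -0.032, 0.0], [-0.032, -0.999, 0.0], [0.0, -0.0, -1.0]]
wrist_force: [-0.4, 0.4, -0.5]
gripper_width: 0.343
gripper_force: 30.0
```

Call:
{"op": "apply_moves", "data": {"moves": [[[0,0,0.0005],0],[[0,0,0],0],[[0,0,0],0],[[0,0,0],0]], "hand": 0.046}}

```text
time_s: 38.52
tcp_pos: [0.5095, 0.3217, -0.0056]
ee_rot: [[0.999, -0.032, 0.0], [-0.032, -0.999, 0.0], [0.0, -0.0, -1.0]]
wrist_force: [0.3, -0.2, 0.0]
gripper_width: 0.504
gripper_force: 0.0
```

Call:
{"op": "apply_moves", "data": {"moves": [[[0,0,-0.01],0],[[0,0,-0.03],0],[[0,0,-0.04],0],[[0,0,-0.03],0],[[0,0,0],0]]}}

```text
time_s: 38.93
tcp_pos: [0.5135, 0.3248, 0.1129]
ee_rot: [[0.999, -0.03, 0.012], [-0.03, -0.999, 0.01], [0.012, -0.01, -1.0]]
wrist_force: [0.4, 0.7, 0.7]
gripper_width: 0.529
gripper_force: 0.0
```

Call:
{"op": "apply_moves", "data": {"moves": [[[-0.012,0.035,0],0],[[-0.012,0.035,0],0],[[-0.012,0.035,0],0],[[-0.012,0.035,0],0],[[-0.012,0.035,0],0]]}}

```text
time_s: 39.35
tcp_pos: [0.4431, 0.1472, 0.1049]
ee_rot: [[1.0, -0.032, 0.001], [-0.032, -1.0, 0.0], [0.001, -0.0, -1.0]]
wrist_force: [0.5, -0.5, 0.3]
gripper_width: 0.526
gripper_force: 0.0
```

Call:
{"op": "apply_moves", "data": {"moves": [[[-0.012,0.03,0],0],[[0,0,0],0],[[0,0,0],0],[[0,0,0],0],[[0,0,0],0]]}}

```text
time_s: 39.77
tcp_pos: [0.4318, 0.12, 0.1048]
ee_rot: [[1.0, -0.031, 0.001], [-0.031, -1.0, 0.001], [0.001, -0.001, -1.0]]
wrist_force: [-0.4, 0.3, -0.6]
gripper_width: 0.529
gripper_force: 0.0
```

```bash
cat > jar.py <<'E'
from fit import *
S=r.sense();R=np.array(S['ee_rot']);T=np.array(S['tcp_pos']);print(S['time_s'],'tcp',np.round(T,4),'yaw',round(np.degrees(np.arctan2(R[1,0],R[0,0])),2),S['gripper_width'])
p=imaging.capture('wrist');hsv=cv2.cvtColor(p['frame'],40)
m=((hsv[...,0]>75)&(hsv[...,0]<105)&(hsv[...,1]>70)&(hsv[...,2]>50)).astype(np.uint8)
n,l,st,c=cv2.connectedComponentsWithStats(m);i=1+np.argmax(st[1:,4]);print(st[i].tolist(),np.round(c[i],1))
for z in(.024,.026,.028): print(z,np.round(at_z(p,c[i],z),4), 'tool delta',np.round(R.T@(at_z(p,c[i],z)-T),4))
for t in('jar','carton','charger','plain_pack','clip_pack','carton_tray','charger_tray'):
    for x in models.place_of(p,t)[:1]: print(t,round(x['confidence'],2),np.round(at_z(p,np.array(x['at'])*[512,384],.005),4))
E
python3 jar.py
```

```text
39.7667 tcp [0.4318 0.12   0.1048] yaw -1.8 0.5294500283353751
[248, 201, 39, 37, 1119] [266.9 219.1]
0.024 [0.4126 0.1119 0.024 ] tool delta [-0.019   0.0087  0.0808]
0.026 [0.4133 0.1119 0.026 ] tool delta [-0.0184  0.0087  0.0788]
0.028 [0.414 0.112 0.028] tool delta [-0.0177  0.0086  0.0768]
jar 0.56 [0.4135 0.1114 0.005 ]
carton 0.75 [0.5793 0.0912 0.005 ]
charger 0.9 [0.5088 0.3209 0.005 ]
carton_tray 0.93 [0.5758 0.1356 0.005 ]
```

Carton and charger measure in place. Go to the jar.

Call:
{"op": "apply_moves", "data": {"moves": [[[-0.009,0.0045,0],0],[[-0.009,0.004,0.01],0],[[0,0,0.025],0],[[0,0,0.025],0],[[0,0,0.01],0]]}}

```text
time_s: 40.58
tcp_pos: [0.4102, 0.1097, 0.0322]
ee_rot: [[0.999, -0.033, -0.004], [-0.033, -0.999, -0.002], [-0.004, 0.002, -1.0]]
wrist_force: [-0.3, -0.9, -0.2]
gripper_width: 0.53
gripper_force: 0.0
```

Call:
{"op": "apply_moves", "data": {"moves": [[[0,0,0],0],[[0,0,0],0],[[0,0,0],0],[[0,0,0],0]]}}

```text
time_s: 40.92
tcp_pos: [0.4133, 0.1116, 0.0354]
ee_rot: [[0.999, -0.032, 0.002], [-0.032, -0.999, 0.001], [0.002, -0.001, -1.0]]
wrist_force: [0.5, 0.4, -0.2]
gripper_width: 0.529
gripper_force: 0.0
```

```bash
python3 jar.py | head -4
```

```text
40.9167 tcp [0.4133 0.1116 0.0354] yaw -1.83 0.5290148624791242
[230, 203, 53, 50, 2044] [256.3 227.8]
0.024 [0.4124 0.1118 0.024 ] tool delta [-0.001  -0.0002  0.0114]
0.026 [0.4131 0.1118 0.026 ] tool delta [-0.0002 -0.0002  0.0094]
```

Call:
{"op": "apply_moves", "data": {"moves": [[[0,0,0.012],0],[[0,0,0.012],0],[[0,0,0.008],0],[[0,0,0],0],[[0,0,0],0]]}}

```text
time_s: 41.73
tcp_pos: [0.4124, 0.1109, 0.0021]
ee_rot: [[0.999, -0.032, -0.001], [-0.032, -0.999, -0.001], [-0.001, 0.001, -1.0]]
wrist_force: [-0.4, 0.1, -0.7]
gripper_width: 0.529
gripper_force: 0.0
```

Call:
{"op": "apply_moves", "data": {"moves": [[[0,0,0.003],0],[[0,0,0.002],0],[[0,0,0],0],[[0,0,0],0]]}}

```text
time_s: 42.07
tcp_pos: [0.4127, 0.1112, -0.0025]
ee_rot: [[0.999, -0.032, 0.0], [-0.032, -0.999, 0.0], [0.0, -0.0, -1.0]]
wrist_force: [-0.1, 0.7, 0.4]
gripper_width: 0.532
gripper_force: 0.0
```

Call:
{"op": "apply_moves", "data": {"moves": [[[0,0,0],0],[[0,0,0],0],[[0,0,0],0],[[0,0,0],0],[[0,0,0],0]], "hand": 0.024}}

```text
time_s: 42.48
tcp_pos: [0.4127, 0.1111, -0.0025]
ee_rot: [[0.999, -0.032, 0.0], [-0.032, -0.999, 0.0], [0.0, -0.0, -1.0]]
wrist_force: [0.5, -1.1, 1.7]
gripper_width: 0.352
gripper_force: 30.0
```

Gripped. Lift and carry over the carton.

Call:
{"op": "apply_moves", "data": {"moves": [[[0,0,-0.01],0],[[0,0,-0.025],0],[[0,0,-0.03],0],[[0,0,-0.025],0],[[0,0,0],0]]}}

```text
time_s: 42.9
tcp_pos: [0.4158, 0.113, 0.0919]
ee_rot: [[0.999, -0.031, 0.009], [-0.031, -1.0, 0.005], [0.009, -0.006, -1.0]]
wrist_force: [0.6, 0.1, -0.8]
gripper_width: 0.356
gripper_force: 30.0
```

Call:
{"op": "apply_moves", "data": {"moves": [[[0.033,0.003,0],0],[[0.034,0.003,0],0],[[0.034,0.003,0],0],[[0.033,0.003,0],0],[[0.033,0.003,0],0]]}}

```text
time_s: 43.32
tcp_pos: [0.5801, 0.0902, 0.0864]
ee_rot: [[0.999, -0.032, -0.001], [-0.032, -0.999, -0.0], [-0.001, 0.0, -1.0]]
wrist_force: [-0.1, 0.2, -0.6]
gripper_width: 0.353
gripper_force: 30.0
```

Call:
{"op": "apply_moves", "data": {"moves": [[[0,0,0],0],[[0,0,0],0],[[0,0,0],0],[[0,0,0],0],[[0,0,0],0]]}}

```text
time_s: 43.73
tcp_pos: [0.5779, 0.0909, 0.0874]
ee_rot: [[1.0, -0.031, -0.001], [-0.031, -1.0, -0.0], [-0.001, 0.0, -1.0]]
wrist_force: [-0.3, -1.3, 0.7]
gripper_width: 0.354
gripper_force: 30.0
```

```bash
python3 jar.py; python3 - <<'E'
from fit import *
p=imaging.capture('wrist')
m=models.cut_out(p,'carton')
if m:
    print(m[0]['confidence'],np.round(np.array(m[0]['extent'])*[512,384,512,384]))
G=cv2.cvtColor(p['frame'],6)
for row in range(110,240,8): print(row,''.join('#' if v<75 else '+' if v<150 else '.' for v in G[row,140:380:3]))
for X in([.579+.049,.091+.033,.039],[.579+.049,.091-.033,.039]):print(proj(p,X))
E
```

```text
43.7333 tcp [0.5779 0.0909 0.0874] yaw -1.8 0.35370746617692345
[225, 221, 63, 36, 1860] [255.8 240.9]
0.024 [0.5466 0.0924 0.024 ] tool delta [-0.0314 -0.0005  0.0635]
0.026 [0.5474 0.0924 0.026 ] tool delta [-0.0305 -0.0005  0.0615]
0.028 [0.5482 0.0923 0.028 ] tool delta [-0.0297 -0.0005  0.0595]
jar 0.94 [0.538 0.093 0.005]
carton 0.78 [0.5794 0.0891 0.005 ]
clip_pack 0.59 [0.608  0.1907 0.005 ]
carton_tray 0.81 [0.5779 0.1373 0.005 ]
0.85 [207. 134.  98. 103.]
110 #.................+++++++#########++++#+++++++++####+########.++################
118 +.....++++++###++#+++#+++++++++++++++++++++++++++#+++#+######.+#################
126 +............++++++++++++++++++++++++....................###+.##################
134 ++#..........+++++++++...................................++#+.##################
142 ####+####.....++++++++...................................++#+.##################
150 ####+#####....++++++++..+++++++++++++++++++++++++++++....++#.###################
158 ##########....++++++++..+++++++++++++++++++++++++++++....++#####################
166 #+.#######....+++++++++.+++++++
[... 170 characters left out ...]
++++++++++++++++++++++....#######++++############
190 +#.+#######....########.+++++##############++++++++++...+###.###################
198 .++.##++###....########.+############################...+###.###################
206 .++.###+###+...########..+++#########################...####.###################
214 .+#.########...########..############################...####+###################
222 ###.+#######...+#######+.########++########+++#######...####+###################
230 ###############+#################+++++++++++++#########.####+###################
238 ###############+##############++++++++++++++++++###########++++#################
[206.11402516 141.98513935]
[302.08573348 138.92584342]
```

Call:
{"op": "apply_moves", "data": {"moves": [[[0.001,0,0.015],0],[[0,0,0.015],0],[[0,0,0.015],0],[[0,0,0.005],0],[[0,0,0],0]]}}

```text
time_s: 44.65
tcp_pos: [0.579, 0.0903, 0.0359]
ee_rot: [[0.999, -0.032, -0.003], [-0.032, -0.999, -0.001], [-0.003, 0.001, -1.0]]
wrist_force: [0.6, -0.4, 0.2]
gripper_width: 0.353
gripper_force: 30.0
```

Call:
{"op": "apply_moves", "data": {"moves": [[[0,0,0],0],[[0,0,0],0],[[0,0,0],0],[[0,0,0],0]]}}

```text
time_s: 44.98
tcp_pos: [0.5806, 0.0909, 0.0383]
ee_rot: [[0.999, -0.032, 0.002], [-0.032, -0.999, 0.001], [0.002, -0.001, -1.0]]
wrist_force: [0.2, 0.2, -0.3]
gripper_width: 0.354
gripper_force: 30.0
```

Call:
{"op": "apply_moves", "data": {"moves": [[[-0.001,0,0.003],0],[[0,0,0.002],0],[[0,0,0],0],[[0,0,0],0],[[0,0,0],0]]}}

```text
time_s: 45.4
tcp_pos: [0.5791, 0.0907, 0.0323]
ee_rot: [[0.999, -0.032, -0.0], [-0.032, -0.999, -0.0], [-0.0, 0.0, -1.0]]
wrist_force: [0.2, 0.8, -0.2]
gripper_width: 0.352
gripper_force: 30.0
```

Call:
{"op": "apply_moves", "data": {"moves": [[[0,0,0.001],0],[[0,0,0],0],[[0,0,0],0]]}}

```text
time_s: 45.65
tcp_pos: [0.5791, 0.0907, 0.0313]
ee_rot: [[0.999, -0.032, -0.0], [-0.032, -0.999, -0.0], [-0.0, 0.0, -1.0]]
wrist_force: [-0.2, -0.2, -1.5]
gripper_width: 0.353
gripper_force: 30.0
```

Call:
{"op": "apply_moves", "data": {"moves": [[[0,0,0.001],0],[[0,0,0],0],[[0,0,0.0005],0],[[0,0,0],0]]}}

```text
time_s: 45.98
tcp_pos: [0.5796, 0.0905, 0.0309]
ee_rot: [[0.999, -0.032, 0.001], [-0.032, -0.999, -0.0], [0.001, 0.0, -1.0]]
wrist_force: [-0.5, -0.7, 6.3]
gripper_width: 0.352
gripper_force: 30.0
```

Contact (6 N). Release and rise straight.

Call:
{"op": "apply_moves", "data": {"moves": [[[0,0,0],0],[[0,0,0],0],[[0,0,0],0],[[0,0,0],0],[[0,0,0],0]], "hand": 0.05}}

```text
time_s: 46.4
tcp_pos: [0.5789, 0.0908, 0.0295]
ee_rot: [[0.999, -0.032, -0.001], [-0.032, -0.999, -0.0], [-0.001, 0.0, -1.0]]
wrist_force: [-0.3, 0.2, 0.6]
gripper_width: 0.558
gripper_force: 0.0
```

Call:
{"op": "apply_moves", "data": {"moves": [[[0,0,-0.005],0],[[0,0,-0.015],0],[[0,0,-0.03],0],[[0,0,-0.035],0],[[0,0,-0.03],0]]}}

```text
time_s: 46.82
tcp_pos: [0.5793, 0.0907, 0.1469]
ee_rot: [[0.999, -0.032, 0.001], [-0.032, -0.999, -0.0], [0.001, 0.0, -1.0]]
wrist_force: [0.9, 0.0, -0.1]
gripper_width: 0.575
gripper_force: 0.0
```

Call:
{"op": "apply_moves", "data": {"moves": [[[-0.03,-0.02,-0.02],0],[[-0.03,-0.02,-0.02],0],[[-0.03,-0.02,-0.02],0],[[0,0,0],0],[[0,0,0],0]]}}

```text
time_s: 47.23
tcp_pos: [0.4907, 0.1549, 0.207]
ee_rot: [[1.0, -0.029, 0.004], [-0.029, -1.0, 0.003], [0.004, -0.003, -1.0]]
wrist_force: [0.1, 0.8, -1.1]
gripper_width: 0.573
gripper_force: 0.0
```

Call:
{"op": "apply_moves", "data": {"moves": [[[0,0,0],0],[[0,0,0],0],[[0,0,0],0],[[0,0,0],0],[[0,0,0],0]]}}

```text
time_s: 47.65
tcp_pos: [0.4913, 0.153, 0.204]
ee_rot: [[0.999, -0.033, -0.001], [-0.033, -0.999, -0.001], [-0.001, 0.001, -1.0]]
wrist_force: [-0.3, -0.8, -0.4]
gripper_width: 0.58
gripper_force: 0.0
```

```bash
cat > check.py <<'E'
from fit import *
S=r.sense();print(S['time_s'],np.round(S['tcp_pos'],4))
p=imaging.capture('wrist');pics=[p,imaging.capture('top')]
hsv=cv2.cvtColor(p['frame'],40);m=((hsv[...,0]>75)&(hsv[...,0]<105)&(hsv[...,1]>70)&(hsv[...,2]>50)).astype(np.uint8)
n,l,st,c=cv2.connectedComponentsWithStats(m);i=1+np.argmax(st[1:,4]);print('lid',st[i].tolist(),np.round(at_z(p,c[i],.059),4))
for t,z in(('jar',.039),('carton',.005),('charger',.005),('plain_pack',.005),('clip_pack',.005),('carton_tray',0),('charger_tray',0),('bottle',0),('tape',0)):
    print(t,[(k,round(x['confidence'],2),np.round(at_z(q,np.array(x['at'])*[512,384],z)[:2],4).tolist()) for k,q in zip('WT',pics) for x in models.place_of(q,t)[:1]])
B={'clip_pack':((-80,24,-30,30,20),.607,.189,0),'plain_pack':((-80,24,-30,30,20),.539,.402,-1.85),'charger':((-22,22,-15,15,20),.509,.321,-1.85),'carton':((-49,49,-33,33,34),.579,.0905,0)}
for t,(b,x,y,yaw) in B.items():
    mm=models.cut_out(p,t)
    if mm:
        k=15 if 'pack' in t else 3;M=cv2.morphologyEx(mm[0]['region'].astype(np.uint8),cv2.MORPH_OPEN,np.ones((k,k)))>0
        o=fit([(p,M)],[np.array(box(*b))/1e3],[x,y,np.radians(yaw),.005],True,dz=0);print('fit',t,np.round(o[0][:2],4),'yaw',round(np.degrees(o[0][2]),1),'cost',round(o[1],3))
E
python3 check.py
```

```text
47.65 [0.4913 0.153  0.204 ]
lid [301, 68, 36, 37, 1023] [0.579  0.0919 0.059 ]
jar [('W', 0.86, [0.581, 0.0921]), ('T', 0.65, [0.5706, 0.093])]
carton [('W', 0.57, [0.5813, 0.0875]), ('T', 0.92, [0.5751, 0.0906])]
charger [('W', 0.89, [0.5092, 0.3226])]
plain_pack [('W', 0.83, [0.5376, 0.4063]), ('T', 0.69, [0.5357, 0.4035])]
clip_pack [('W', 0.87, [0.6069, 0.1924]), ('T', 0.69, [0.5804, 0.1346])]
carton_tray [('W', 0.9, [0.5779, 0.1373]), ('T', 0.81, [0.5763, 0.1377])]
charger_tray [('W', 0.95, [0.51, 0.3749]), ('T', 0.89, [0.5213, 0.3697])]
bottle [('T', 0.56, [0.6865, 0.3093])]
tape [('T', 0.55, [0.6894, 0.4307])]
fit clip_pack [0.6083 0.1899] yaw -0.9 cost 0.04
fit plain_pack [0.5417 0.4046] yaw -1.0 cost 0.032
fit charger [0.5113 0.3215] yaw -1.9 cost 0.086
fit carton [0.5782 0.0921] yaw -0.2 cost 0.171
```

Jar, carton, packs and charger all measure within about 3 mm of their places; bottle and tape haven't moved. Handing in.

```bash
python3 -c "
from station import r
print(r.finish_job())"
```

```text
the job is handed in; nothing more can be done
None
```

I handed in the job at about 48 s of the 115 s: both kits are made up and the jar stands on the carton; in the last check every part measured within about 3 mm of its place, and the pump bottle and tape roll were not moved (the hand-in returned no verdict).

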